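# Re-tool the punch block and fit its guard

### The arm

A 6-joint arm with a two-finger parallel gripper is mounted at the origin on the work surface. World frame = base frame: x ahead of the robot, y to its left, z up, the work surface at z = 0. Lengths are in m, angles in rad, forces in N, time in s.
With the tool pointing down it reaches from about 0.425 to 0.95 m from the base axis. Payload 3.5 kg.
Tool frame: the origin (TCP) lies at the very end of the fingers, on their centre line; the grasp point (between the pads) lies 19 mm behind it; z points along the fingers, y is the line along which they close (so a half turn about z gives the same grasp; the last joint's range is limited). The gripper opens to 85 mm and grips with 20 to 120 N. Pads are 22 mm wide; open, the fingers measure 114 mm over their backs; the gripper's body (76 mm by 85 mm) begins 54 mm behind the grasp point. The pads swing forward as they close: fully open they stand 13 mm farther back than shut.
Start: joints at [-1.331, 0.286, 1.577, -0, 1.279, -0.15], TCP at [0.257, -0.624, 0.197] pointing down, gripper open.
Joint ranges: [-2.77, 2.77], [-0.9, 2.22], [0.21, 2.48], [-1.53, 4.67], [0.24, 2.81], [-2.84, 2.84]. Speed limits (rad/s): [2.79, 2.79, 3.14, 3.14, 3.14, 3.14].

### API

Orientations are given as a unit quaternion [x, y, z, w].
In Python, from plant import ctrl gives the robot as it stands.
- The arm moves only by the tool carry_out, never from a script. Its argument "deltas" is one flat list of numbers, 6 for each row, row after row: the shift along the tool's x, y, z in m, then the turn, a rotation vector about the tool's x, y, z in rad. A call has 1 to 5 rows; each row is the pose to reach, as a shift and turn from the pose commanded when the call began, along the tool's axes at that moment; what a row does not reach only later rows make up. A row lasts 1/8 s, in which the tool goes at most 62.5 mm and 10.7 degrees, less where a joint would pass 70% of its speed; a pose out of reach is approached as far as the arm can. A call with a gripper value outside its range is refused whole. "grip" is the opening in per cent of the stroke, from 0 (shut) to 100 (fully open), set as the call begins (left out, the last holds). The fingers move at their own pace and stop on an object; "grip_force" is the grip in N (left out, the last holds). Time passes only in rows, so rows that repeat a pose let the fingers close. It gives the time, the measured TCP pose, the force, the opening and the grip force at its end, in the units of the state.
- ctrl.get_state(): the state, without advancing time (a new reading comes with each control period).
- ctrl.read_camera(name): name is "scene" or "side" or "wrist"; returns (picture, depth): 384x512x3 uint8, red, green, blue; 384x512 float32, m along the optical axis (not along the pixel's ray), 0 where there is no reading.
- ctrl.camera_model(name): a dict with "intrinsics" (3x3 intrinsics, pixels), "extrinsics" (4x4, takes a point from world to camera coordinates); the wrist camera has in their place "hand_eye" (4x4, takes a point from camera to tool coordinates, whose origin is the TCP and whose axes are the flange's). Camera axes: x right, y down, z forward; pixel columns grow to the right and rows downward; lengths in m; the calibration is good to about 2 mm. A picture is of the moment at which its call begins: read the wrist's pose just before it. camera_model takes no time and is no camera call.
- ctrl.sign_off(): hands the job in; it is judged then, once.
Trained networks look in the newest picture that a camera, given by its name, has taken for a name from the list of things; names that differ only in an ending like _2 or _b are one class to them, and where a whole thing is asked for, a point or a joint stands for the part that bears it (a point fixed in the world has none). Each returns a list of dicts, best first, with "score" (0 to 1); they miss things now and then, are a little off and sometimes report something else, mostly with a low value. They report only what shows in the picture. A call takes as long as a camera call. They do not tell look-alikes from the thing itself.
- ctrl.find_in(camera, query): "uv" ([column, row] in pixels, amid what is visible of it).
The state is a dict: "time": time; "qpos": joint angles; "dq": joint speeds; "joint_efforts": joint torques, N m; "eef_pos": TCP position; "tcp_rot": TCP orientation; "contact_force": force on the tool from outside, world axes, zero at the start; "wrist_torque": the same for the moment, N m; "opening": opening from 0.0 (shut) to 1.0 (fully open); "finger_force": force on a finger pad.
Only numpy, scipy, OpenCV 4.12 (cv2) and the standard library are available. Lean on these libraries where they do the work, as an engineer would, in place of code of your own. Each camera call takes 0.05 s, during which the arm holds its last target. There are 200 camera calls.

### The job

Re-tool the punch block: pull out every worn punch standing in it and lay it in the scrap tray, and slide every good punch from the bench nose first into a free bore, fully home so that its shoulder meets the holder and the side plunger grips it. Only when that is done, fit the guard plate over the block's two pins so that it lies flat on the holders. Leave the other things on the bench alone.

Things in the scene. Friction and masses are not known exactly. Their poses are not given: they have to be found in the camera images.
- punch0: loose punch (some may be absent), 0.25 kg, lying on the bench: aluminium square grip 60 x 30 x 30 mm, then a round steel shank, diameter 18, length 75 mm, its last 12 mm tapering to diameter 10. Origin: centre of the grip, on the axis, 15 mm above the bench. +x points along the axis to the nose: shoulder at x = +30 mm, nose end at +105 mm. All alike; each fits any bore
- punch1: loose punch (some may be absent), 0.25 kg, lying on the bench: aluminium square grip 60 x 30 x 30 mm, then a round steel shank, diameter 18, length 75 mm, its last 12 mm tapering to diameter 10. Origin: centre of the grip, on the axis, 15 mm above the bench. +x points along the axis to the nose: shoulder at x = +30 mm, nose end at +105 mm. All alike; each fits any bore
- punch2: loose punch (some may be absent), 0.25 kg, lying on the bench: aluminium square grip 60 x 30 x 30 mm, then a round steel shank, diameter 18, length 75 mm, its last 12 mm tapering to diameter 10. Origin: centre of the grip, on the axis, 15 mm above the bench. +x points along the axis to the nose: shoulder at x = +30 mm, nose end at +105 mm. All alike; each fits any bore
- punch3: loose punch (some may be absent), 0.25 kg, lying on the bench: aluminium square grip 60 x 30 x 30 mm, then a round steel shank, diameter 18, length 75 mm, its last 12 mm tapering to diameter 10. Origin: centre of the grip, on the axis, 15 mm above the bench. +x points along the axis to the nose: shoulder at x = +30 mm, nose end at +105 mm. All alike; each fits any bore
- block: punch block, fixed: base plate 340 mm wide (y), four grey holders in a row along y, each 40 wide, 80 deep, 90 mm high, 44 mm gaps, with a level bore along x. Two upright pins, diameter 11 mm, last 13 mm tapered to 5, in the first and last gap at x = +15, y = -84 and +84 mm, tops 125 mm up. Origin: on the bench under the row's middle; front faces at x = -40 mm; +x leads into the bores, z up
- bore0 (a point): mouth of bore 0 (numbered along +y, 84 mm apart): its centre in the holder's front face, 70 mm above the bench; axes as the block's, punches go in along +x. Bore 22 mm square, 80 mm long, through. Its plunger pushes the shank to the -y side (2 mm off centre); passing it takes about 5 to 15 N. Home, the shoulder meets the face: punch origin 30 mm in front of this point
- plunger0: spring plunger of bore 0: a steel pin whose ball nose (7 mm radius) stands 6 mm into the bore from its +y side, 30 mm behind the mouth, black knob 33 to 39 mm to the +y side. A shank moves it 2 to 4 mm outwards (+y); 3 N at rest, 0.6 N more per mm. Origin: on the bore's axis while at rest
- bore1 (a point): mouth of bore 1 (numbered along +y, 84 mm apart): its centre in the holder's front face, 70 mm above the bench; axes as the block's, punches go in along +x. Bore 22 mm square, 80 mm long, through. Its plunger pushes the shank to the -y side (2 mm off centre); passing it takes about 5 to 15 N. Home, the shoulder meets the face: punch origin 30 mm in front of this point
- plunger1: spring plunger of bore 1: a steel pin whose ball nose (7 mm radius) stands 6 mm into the bore from its +y side, 30 mm behind the mouth, black knob 33 to 39 mm to the +y side. A shank moves it 2 to 4 mm outwards (+y); 3 N at rest, 0.6 N more per mm. Origin: on the bore's axis while at rest
- bore2 (a point): mouth of bore 2 (numbered along +y, 84 mm apart): its centre in the holder's front face, 70 mm above the bench; axes as the block's, punches go in along +x. Bore 22 mm square, 80 mm long, through. Its plunger pushes the shank to the -y side (2 mm off centre); passing it takes about 5 to 15 N. Home, the shoulder meets the face: punch origin 30 mm in front of this point
- plunger2: spring plunger of bore 2: a steel pin whose ball nose (7 mm radius) stands 6 mm into the bore from its +y side, 30 mm behind the mouth, black knob 33 to 39 mm to the +y side. A shank moves it 2 to 4 mm outwards (+y); 3 N at rest, 0.6 N more per mm. Origin: on the bore's axis while at rest
- bore3 (a point): mouth of bore 3 (numbered along +y, 84 mm apart): its centre in the holder's front face, 70 mm above the bench; axes as the block's, punches go in along +x. Bore 22 mm square, 80 mm long, through. Its plunger pushes the shank to the -y side (2 mm off centre); passing it takes about 5 to 15 N. Home, the shoulder meets the face: punch origin 30 mm in front of this point
- plunger3: spring plunger of bore 3: a steel pin whose ball nose (7 mm radius) stands 6 mm into the bore from its +y side, 30 mm behind the mouth, black knob 33 to 39 mm to the +y side. A shank moves it 2 to 4 mm outwards (+y); 3 N at rest, 0.6 N more per mm. Origin: on the bore's axis while at rest
- guard: guard plate, loose, flat steel 70 (x) x 200 (y) x 8 mm, 0.35 kg, with two 15 mm round holes at y = -84 and +84 mm on its centre line, and an upright black grip rib in the middle, 16 mm thick (x), 80 mm long (y), its top 58 mm above the underside. Origin: centre of the plate's underside; z up. May be fitted either way round
- worn0: worn punch (may be absent), 0.2 kg, standing home in a bore at the start: same square grip 60 x 30 x 30 mm as a good one, but its shank (diameter 18 mm) is only 50 mm long and blunt. Origin: centre of the grip, on the axis; +x along the axis to the nose, shoulder at x = +30, end at x = +80 mm. The plunger holds it back with about 5 to 10 N
- worn1: worn punch (may be absent), 0.2 kg, standing home in a bore at the start: same square grip 60 x 30 x 30 mm as a good one, but its shank (diameter 18 mm) is only 50 mm long and blunt. Origin: centre of the grip, on the axis; +x along the axis to the nose, shoulder at x = +30, end at x = +80 mm. The plunger holds it back with about 5 to 10 N
- scrap: scrap tray, fixed, grey, open on top, 180 (x) x 200 (y) x 35 mm high outside, walls and floor 4 mm thick. Origin: centre of its underside
- seat (a point): where the guard plate's origin comes to lie when it is seated: midway between the two pins, at the level of the holders' tops (90 mm above the bench); axes as the block's, the pins stand at y = -84 and +84 mm from here
- oiler: white oil bottle 56 mm wide, 130 mm tall, loose; not part of the job, leave it alone. Origin: centre of its underside
- mug: white mug 80 mm wide, 90 mm tall, loose; not part of the job, leave it alone. Origin: centre of its underside
- driver: screwdriver lying on the bench, loose; not part of the job, leave it alone. Origin: centre of its underside
- spanner: spanner lying on the bench, loose; not part of the job, leave it alone. Origin: centre of its underside
- jar: glass jar 60 mm wide, 70 mm tall, loose; not part of the job, leave it alone. Origin: centre of its underside
Things that resemble listed ones, but are neither listed nor needed, are in the scene too. Leave any blue or pink look-alike of the worn1 alone.

How it is judged:
On the way, in this order (a step that is already met when the one before it is completed fails the run):
1. every good punch is home in a bore, gripped by its plunger, and every worn one is in the scrap tray (((x of punch0 in the frame of bore0 between -0.035 and -0.026 m and y of punch0 in the frame of bore0 between -0.006 and 0.006 m and z of punch0 in the frame of bore0 between -0.006 and 0.006 m and angle between the x axis of punch0 and the x axis of block, either way round below 0.12 rad and contact force between punch0 and plunger0 above 1 N) or (x of punch0 in the frame of bore1 between -0.035 and -0.026 m and y of punch0 in the frame of bore1 between -0.006 and 0.006 m and z of punch0 in the frame of bore1 between -0.006 and 0.006 m and angle between the x axis of punch0 and the x axis of block, either way round below 0.12 rad and contact force between punch0 and plunger1 above 1 N) or (x of punch0 in the frame of bore2 between -0.035 and -0.026 m and y of punch0 in the frame of bore2 between -0.006 and 0.006 m and z of punch0 in the frame of bore2 between -0.006 and 0.006 m and angle between the x axis of punch0 and the x axis of block, either way round below 0.12 rad and contact force between punch0 and plunger2 above 1 N) or (x of punch0 in the frame of bore3 between -0.035 and -0.026 m and y of punch0 in the frame of bore3 between -0.006 and 0.006 m and z of punch0 in the frame of bore3 between -0.006 and 0.006 m and angle between the x axis of punch0 and the x axis of block, either way round below 0.12 rad and contact force between punch0 and plunger3 above 1 N)) and ((x of punch1 in the frame of bore0 between -0.035 and -0.026 m and y of punch1 in the frame of bore0 between -0.006 and 0.006 m and z of punch1 in the frame of bore0 between -0.006 and 0.006 m and angle between the x axis of punch1 and the x axis of block, either way round below 0.12 rad and contact force between punch1 and plunger0 above 1 N) or (x of punch1 in the frame of bore1 between -0.035 and -0.026 m and y of punch1 in the frame of bore1 between -0.006 and 0.006 m and z of punch1 in the frame of bore1 between -0.006 and 0.006 m and angle between the x axis of punch1 and the x axis of block, either way round below 0.12 rad and contact force between punch1 and plunger1 above 1 N) or (x of punch1 in the frame of bore2 between -0.035 and -0.026 m and y of punch1 in the frame of bore2 between -0.006 and 0.006 m and z of punch1 in the frame of bore2 between -0.006 and 0.006 m and angle between the x axis of punch1 and the x axis of block, either way round below 0.12 rad and contact force between punch1 and plunger2 above 1 N) or (x of punch1 in the frame of bore3 between -0.035 and -0.026 m and y of punch1 in the frame of bore3 between -0.006 and 0.006 m and z of punch1 in the frame of bore3 between -0.006 and 0.006 m and angle between the x axis of punch1 and the x axis of block, either way round below 0.12 rad and contact force between punch1 and plunger3 above 1 N)) and ((x of punch2 in the frame of bore0 between -0.035 and -0.026 m and y of punch2 in the frame of bore0 between -0.006 and 0.006 m and z of punch2 in the frame of bore0 between -0.006 and 0.006 m and angle between the x axis of punch2 and the x axis of block, either way round below 0.12 rad and contact force between punch2 and plunger0 above 1 N) or (x of punch2 in the frame of bore1 between -0.035 and -0.026 m and y of punch2 in the frame of bore1 between -0.006 and 0.006 m and z of punch2 in the frame of bore1 between -0.006 and 0.006 m and angle between the x axis of punch2 and the x axis of block, either way round below 0.12 rad and contact force between punch2 and plunger1 above 1 N) or (x of punch2 in the frame of bore2 between -0.035 and -0.026 m and y of punch2 in the frame of bore2 between -0.006 and 0.006 m and z of punch2 in the frame of bore2 between -0.006 and 0.006 m and angle between the x axis of punch2 and the x axis of block, either way round below 0.12 rad and contact force between punch2 and plunger2 above 1 N) or (x of punch2 in the frame of bore3 between -0.035 and -0.026 m and y of punch2 in the frame of bore3 between -0.006 and 0.006 m and z of punch2 in the frame of bore3 between -0.006 and 0.006 m and angle between the x axis of punch2 and the x axis of block, either way round below 0.12 rad and contact force between punch2 and plunger3 above 1 N)) and ((x of punch3 in the frame of bore0 between -0.035 and -0.026 m and y of punch3 in the frame of bore0 between -0.006 and 0.006 m and z of punch3 in the frame of bore0 between -0.006 and 0.006 m and angle between the x axis of punch3 and the x axis of block, either way round below 0.12 rad and contact force between punch3 and plunger0 above 1 N) or (x of punch3 in the frame of bore1 between -0.035 and -0.026 m and y of punch3 in the frame of bore1 between -0.006 and 0.006 m and z of punch3 in the frame of bore1 between -0.006 and 0.006 m and angle between the x axis of punch3 and the x axis of block, either way round below 0.12 rad and contact force between punch3 and plunger1 above 1 N) or (x of punch3 in the frame of bore2 between -0.035 and -0.026 m and y of punch3 in the frame of bore2 between -0.006 and 0.006 m and z of punch3 in the frame of bore2 between -0.006 and 0.006 m and angle between the x axis of punch3 and the x axis of block, either way round below 0.12 rad and contact force between punch3 and plunger2 above 1 N) or (x of punch3 in the frame of bore3 between -0.035 and -0.026 m and y of punch3 in the frame of bore3 between -0.006 and 0.006 m and z of punch3 in the frame of bore3 between -0.006 and 0.006 m and angle between the x axis of punch3 and the x axis of block, either way round below 0.12 rad and contact force between punch3 and plunger3 above 1 N)) and x of worn0 in the frame of scrap between -0.085 and 0.085 m and y of worn0 in the frame of scrap between -0.095 and 0.095 m and z of each of worn0, worn1 in the frame of scrap below 0.055 m and x of worn1 in the frame of scrap between -0.085 and 0.085 m and y of worn1 in the frame of scrap between -0.095 and 0.095 m), for 0.2 s.
2. the guard plate lies flat on the holders, both pins through its holes (horizontal distance between guard and seat below 0.006 m and z of guard in the frame of seat between -0.004 and 0.004 m and angle between the y axis of guard and the y axis of block, either way round below 0.06 rad and angle between guard's own z axis and vertical below 0.04 rad), for 0.2 s.
At the end, for the whole second after the job is handed in: Worn punches lie in the tray. Every good punch has its shoulder within 5 mm of its holder's face, pressed by that plunger (over 1 N). Guard within 6 mm of its seat (height 4), level to 0.04 rad, square to 0.06 rad, both pins through it. All at rest (all of step 1 and all of step 2 and linear speed of each of guard, worn0, worn1, punch0, punch1, punch2, punch3 below 0.02 m/s); the robot touches nothing.
It fails at once if the oil bottle is shoved about (more than 60 mm) (distance of oiler from where it was at the start of the episode above 0.06 m).
It fails at once if the mug is shoved about (more than 60 mm) (distance of mug from where it was at the start of the episode above 0.06 m).
It fails at once if the screwdriver is shoved about (more than 60 mm) (distance of driver from where it was at the start of the episode above 0.06 m).
It fails at once if the spanner is shoved about (more than 60 mm) (distance of spanner from where it was at the start of the episode above 0.06 m).
It fails at once if the jar is shoved about (more than 60 mm) (distance of jar from where it was at the start of the episode above 0.06 m).
Of punch0, punch1, punch2, punch3 only 2 to 4 are there at a start; the rules pass over those that are not, and their reading is None.
Of worn0, worn1 only 1 to 2 are there at a start; the rules pass over those that are not, and their reading is None.
At some moment in a run one of guard, punch0, punch1, punch2, punch3 may be knocked a few centimetres aside while the robot is not near it.
Once in a run the grip may slacken for a moment while it holds something.
It also fails if it takes over 210 s, if anything falls off the work surface, if the arm or the gripper's body presses on something with over 40 N, if the wrist force passes 120 N, or if a joint passes its speed limit or range.

## Working session

There is one attempt and no reset: what is moved stays moved. The work goes in short steps, Python scripts to look and compute and a tool call to move; the robot and the scene stay as the last step left them, time stands still between calls to the robot, and variables do not carry over. Pictures are saved under pics/ and viewed, at most 14 in all, crops included, and the job is handed in when it is done.

Besides the shell and the picture viewer there is one more tool, called by a JSON object that holds its "op" and its "data". carry_out: Moves the arm, as the interface text tells. Its arguments: {"type":"object","properties":{"deltas":{"type":"array"},"grip":{"type":"number"},"grip_force":{"type":"number"}},"required":["deltas"]}

```bash
ls; mkdir -p pics; cat > h.py <<'E'
import numpy as np, cv2
from scipy.spatial.transform import Rotation as R
from plant import ctrl
def T():
    s=ctrl.get_state(); M=np.eye(4); M[:3,:3]=R.from_quat(s["tcp_rot"]).as_matrix(); M[:3,3]=s["eef_pos"]; return M
def cam(n):
    m=ctrl.camera_model(n); K=np.array(m["intrinsics"])
    if n=="wrist": W=T()@np.array(m["hand_eye"])
    else: W=np.linalg.inv(np.array(m["extrinsics"]))
    return K,W
def shot(n,f=None):
    K,W=cam(n); p,d=ctrl.read_camera(n)
    if f: cv2.imwrite("pics/"+f,p[:,:,::-1])
    return p,d,K,W
def cloud(d,K,W):
    v,u=np.mgrid[:d.shape[0],:d.shape[1]]
    P=np.stack([(u-K[0,2])/K[0,0]*d,(v-K[1,2])/K[1,1]*d,d],-1)
    return P@W[:3,:3].T+W[:3,3]
def st():
    s=ctrl.get_state(); print({k:np.round(s[k],4).tolist() for k in("time","qpos","eef_pos","tcp_rot","contact_force","opening","finger_force")})
E
python3 - <<'E'
from h import *
st()
for n in("scene","side"):
    p,d,K,W=shot(n,n+"0.png"); C=cloud(d,K,W); np.savez(n+"0.npz",p=p,d=d,C=C)
    print(n,W[:3,3].round(3),W[:3,2].round(2))
    for q in("punch0","worn0","guard","block","scrap","bore0","oiler","mug","driver","spanner","jar"):
        for r in ctrl.find_in(n,q):
            u,v=map(int,np.round(r["uv"])); print(q,round(r["score"],2),(u,v),C[v,u].round(3))
print(ctrl.get_state()["time"])
E
```

```text
pics
{'time': 0.0, 'qpos': [-1.331, 0.2872, 1.5782, 0.0, 1.2786, -0.15], 'eef_pos': [0.2564, -0.6236, 0.1951], 'tcp_rot': [0.9811, 0.1937, -0.0, -0.0012], 'contact_force': [-0.5067, -0.1345, -0.2113], 'opening': 0.9967, 'finger_force': 0.0}
scene [1.635 0.31  1.315] [-0.65 -0.18 -0.74]
punch0 0.73 (303, 189) [0.459 0.196 0.03 ]
punch0 0.51 (204, 178) [ 0.483 -0.226  0.024]
worn0 0.74 (168, 221) [ 0.738 -0.289  0.025]
worn0 0.73 (251, 219) [0.647 0.022 0.013]
worn0 0.69 (249, 166) [ 0.38  -0.054  0.033]
worn0 0.58 (267, 200) [0.597 0.076 0.085]
worn0 0.49 (223, 190) [ 0.58  -0.108  0.08 ]
guard 0.92 (346, 213) [0.533 0.382 0.013]
block 0.65 (248, 219) [0.655 0.012 0.021]
scrap 0.82 (163, 178) [ 0.504 -0.41   0.003]
scrap 0.51 (272, 187) [0.468 0.068 0.022]
bore0 0.67 (250, 222) [0.66  0.021 0.01 ]
bore0 0.39 (222, 189) [ 0.578 -0.112  0.082]
oiler 0.87 (128, 158) [ 0.492 -0.562  0.079]
mug 0.94 (403, 199) [0.416 0.598 0.022]
mug 0.69 (250, 221) [0.657 0.021 0.013]
driver 0.63 (346, 179) [0.347 0.364 0.015]
spanner 0.73 (223, 190) [ 0.58  -0.108  0.08 ]
spanner 0.5 (161, 153) [ 0.35  -
[... 318 characters left out ...]
 0.081]
worn0 0.61 (245, 202) [0.588 0.073 0.062]
worn0 0.54 (322, 208) [ 0.355 -0.031  0.038]
worn0 0.54 (252, 157) [ 0.722 -0.283  0.012]
guard 0.63 (232, 284) [0.485 0.38  0.011]
block 0.89 (232, 198) [0.631 0.081 0.071]
scrap 0.84 (312, 154) [ 0.514 -0.415  0.007]
scrap 0.33 (287, 221) [0.439 0.074 0.031]
bore0 0.89 (230, 197) [0.639 0.079 0.071]
oiler 0.53 (333, 126) [ 0.473 -0.55   0.08 ]
mug 0.72 (221, 337) [0.408 0.595 0.066]
mug 0.61 (229, 200) [0.641 0.083 0.061]
mug 0.16 (271, 246) [0.44  0.208 0.03 ]
driver 0.89 (284, 295) [0.333 0.376 0.027]
driver 0.37 (312, 154) [ 0.514 -0.415  0.007]
spanner 0.53 (356, 151) [ 0.357 -0.514  0.006]
jar 0.79 (349, 164) [ 0.343 -0.331  0.047]
1.2
```

```bash
python3 - <<'E'
import cv2
for n,(x0,y0,x1,y1) in {"scene":(110,120,430,300),"side":(180,100,400,310)}.items():
    p=cv2.imread(f"pics/{n}0.png")[y0:y1,x0:x1]; cv2.imwrite(f"pics/{n}0c.png",cv2.resize(p,None,fx=2.5,fy=2.5,interpolation=cv2.INTER_CUBIC))
E
```

```text
(no output)
```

View pics/scene0c.png

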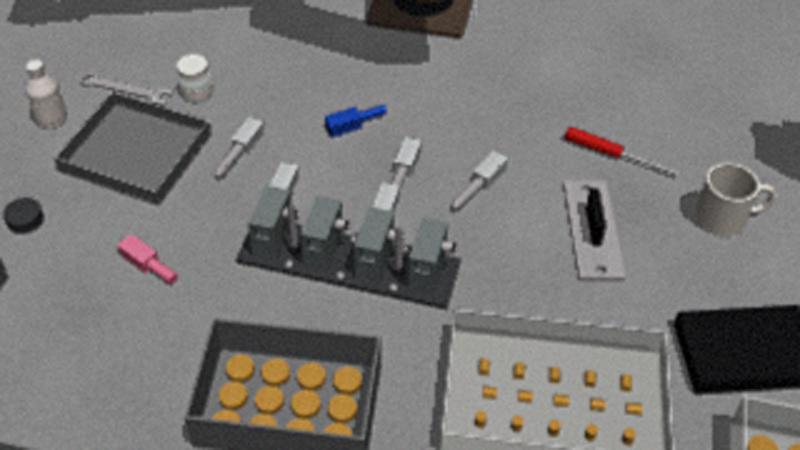

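View pics/side0c.png

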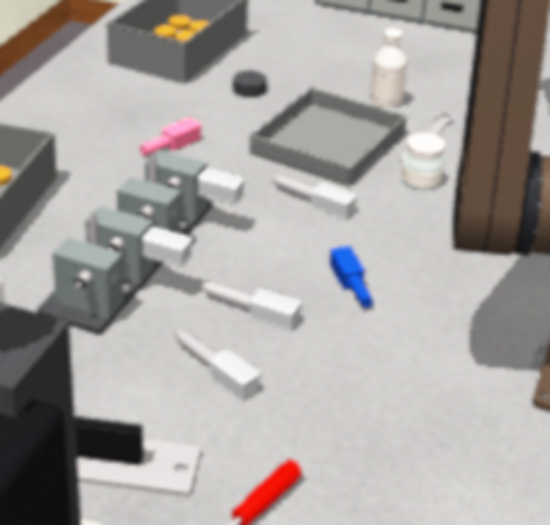

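The scene crop shows worn punches in bores 0 (crop 285,178) and 2 (385,197). The good punches lie on the bench at (240,147), (405,160) and (480,180). The blue (355,118) and pink (147,258) look-alikes are to be left alone, and the guard is at (593,228). Next I measure poses from the depth.

```bash
cat >> h.py <<'E'
def rect(C,c,r,zlo,zhi,extra=None):
    m=(np.hypot(C[...,0]-c[0],C[...,1]-c[1])<r)&(C[...,2]>zlo)&(C[...,2]<zhi)
    if extra is not None: m&=extra
    P=C[m]
    if len(P)<8: return None
    (x,y),(w,h),a=cv2.minAreaRect((P[:,:2]*1000).astype(np.float32))
    if w<h: w,h,a=h,w,a+90
    return np.round([x,y,w,h,(a+90)%180-90,np.median(P[:,2])*1000,len(P)],1)
E
python3 - <<'E'
from h import *
for n in("scene","side"):
    z=np.load(n+"0.npz"); C=z["C"]; d=z["d"]; ok=d>0
    print(n)
    for c in((.47,-.225),(.445,.07),(.45,.205)):
        print(" top",rect(C,c,.07,.024,.037,ok)," all",rect(C,c,.1,.008,.037,ok))
    print(" blk",rect(C,(.64,.03),.25,.085,.096,ok))
    m=ok&(np.hypot(C[...,0]-.64,C[...,1]-.02)<.25)&(C[...,2]>.084)&(C[...,2]<.097)
    k,L,S,cen=cv2.connectedComponentsWithStats(m.astype(np.uint8))
    for i in range(1,k):
        if S[i,4]>15: print("   holder",rect(C,(.64,.02),.25,.084,.097,L==i))
    print(" guard",rect(C,(.51,.38),.15,.004,.016,ok),rect(C,(.51,.38),.15,.045,.07,ok))
    print(" tray",rect(C,(.5,-.41),.17,.028,.04,ok))
m=ctrl.camera_model("wrist");print(np.round(m["hand_eye"],3),np.round(m["intrinsics"],1))
E
```

```text
scene
 top [ 471.2 -248.6  119.8   90.7  -12.8   29.8  107. ]  all [ 470.7 -227.9  187.8  150.6  -63.7   24.5  275. ]
 top [456.1  64.1  99.4  31.1  -3.7  29.4  81. ]  all [465.   62.  144.2 142.9  39.3  26.2 140. ]
 top [458.6 194.8 113.3  33.1 -27.   29.   98. ]  all [454.5 217.6 178.5 129.6 -51.1  25.  191. ]
 blk [6.899e+02 1.000e-01 3.103e+02 2.678e+02 6.720e+01 9.040e+01 7.770e+02]
   holder [ 570.  -101.8   27.    22.4   78.    85.2   20. ]
   holder [ 645.8 -105.4  105.1   42.    -0.7   90.4  194. ]
   holder [636.4  62.3 138.8  41.2  -1.4  89.8 228. ]
   holder [661.  -22.5  83.4  41.4  -3.5  90.9 186. ]
   holder [665.8 145.3  84.3  40.   -2.2  90.4 193. ]
 guard [510.  377.9 293.6 287.8 -45.1   6.7 878. ] [518.9 384.8  85.   16.4  13.7  56.9  82. ]
 tray [ 474.1 -429.2  281.2  267.3   80.9   33.4  302. ]
side
 top [ 459.2 -246.   116.4   91.4  -25.8   29.3  126. ]  all [ 473.  -262.9  138.1  122.8  -10.1   22.7  405. ]
 top [457.5  60.9 112.8  37.8  -7.   29.5 150. ]  all [456.   69.2 121.7 106.7 -48.6  23.6 318. ]
 top [455.2 193.6 113.2  32.7 -24.7  29.8 179. ]  all [459.8 178.5 139.2  52.9 -30.7  25.  334. ]
 blk [650.2  -5.1 318.8 272.7 -55.5  90.2 797. ]
   holder [ 647.9 -108.7   81.4   51.    -1.2   89.9  153. ]
   holder [653.8 -23.2  83.7  46.2   1.   90.3 187. ]
   holder [651.9  59.   78.9  75.   20.7  90.3 209. ]
   holder [584.6  62.3  50.6  28.1  -1.3  85.2  39. ]
   holder [661.4 143.5  83.5  48.3  -1.9  90.4 230. ]
 guard [461.5 352.3 295.2 185.5 -59.3   8.1 821. ] [510.  383.4  76.8  24.5  12.8  56.4 203. ]
 tray [ 515.  -409.4  288.   247.5  -69.4   33.4  313. ]
[[-0.    -0.953 -0.305  0.078]
 [ 1.    -0.     0.001  0.001]
 [-0.001 -0.305  0.953 -0.177]
 [ 0.     0.     0.     1.   ]] [[306.9   0.  257.6]
 [  0.  306.9 192.2]
 [  0.    0.    1. ]]
```

```bash
cat >> h.py <<'E'
def pose(x,y,z,yaw):
    M=np.eye(4); c,s=np.cos(yaw),np.sin(yaw)
    M[:3,:3]=[[c,s,0],[s,-c,0],[0,0,-1]]; M[:3,3]=x,y,z; return M
def yaw(): 
    M=T(); return np.arctan2(M[1,0],M[0,0])
def plan(*wps,start=None):
    "each waypoint (x,y,z,yaw rad): delta row from the previous one, in its tool axes"
    A=T() if start is None else pose(*start)
    for w in wps:
        B=pose(*w); D=np.linalg.inv(A)@B; r=R.from_matrix(D[:3,:3]).as_rotvec()
        n=int(max(np.ceil(np.linalg.norm(D[:3,3])/.0625),np.ceil(np.degrees(np.linalg.norm(r))/10.7)))
        print(np.round(D[:3,3],4).tolist()+np.round(r,4).tolist(),"rows",n); A=B
E
python3 - <<'E'
from h import *
plan((.33,-.42,.24,1.26),(.46,-.2,.26,2.15),(.54,.02,.26,3.10))
E
```

```text
[0.1456, -0.1611, -0.0435, -0.0, 0.0, -0.8702] rows 5
[0.2492, 0.0565, -0.02, 0.0, 0.0, -0.89] rows 5
[0.1403, 0.1874, 0.0, 0.0, 0.0, -0.95] rows 6
```

{"op": "carry_out", "data": {"deltas": [0.146,-0.161,-0.044,0,0,-0.87,0.146,-0.161,-0.044,0,0,-0.87,0.146,-0.161,-0.044,0,0,-0.87,0.146,-0.161,-0.044,0,0,-0.87,0.146,-0.161,-0.044,0,0,-0.87], "grip": 100}}

```text
time: 1.82
eef_pos: [0.3316, -0.4181, 0.242]
tcp_rot: [0.806, 0.592, -0.0, 0.001]
contact_force: [-0.9, -0.6, 0.0]
opening: 1.0
finger_force: 0.0
```

{"op": "carry_out", "data": {"deltas": [0.249,0.057,-0.02,0,0,-0.89,0.249,0.057,-0.02,0,0,-0.89,0.249,0.057,-0.02,0,0,-0.89,0.249,0.057,-0.02,0,0,-0.89,0.249,0.057,-0.02,0,0,-0.89]}}

```text
time: 2.45
eef_pos: [0.4625, -0.197, 0.2614]
tcp_rot: [0.471, 0.882, 0.0, 0.001]
contact_force: [0.1, -0.4, -0.5]
opening: 0.997
finger_force: 0.0
```

{"op": "carry_out", "data": {"deltas": [0.14,0.187,0,0,0,-0.95,0.14,0.187,0,0,0,-0.95,0.14,0.187,0,0,0,-0.95,0.14,0.187,0,0,0,-0.95,0.14,0.187,0,0,0,-0.95]}}

```text
time: 3.08
eef_pos: [0.5412, 0.0223, 0.2606]
tcp_rot: [0.022, 1.0, 0.0, 0.0]
contact_force: [-0.6, -0.1, -0.1]
opening: 1.003
finger_force: 0.0
```

```bash
python3 - <<'E'
from h import *
st(); print(yaw())
p,d,K,W=shot("wrist","w1.png"); C=cloud(d,K,W); np.savez("w1.npz",p=p,d=d,C=C,K=K,W=W)
ok=d>0
for q in("punch0","worn0","guard"):
    for r in ctrl.find_in("wrist",q):
        u,v=map(int,np.round(r["uv"])); print(q,round(r["score"],2),(u,v),C[v,u].round(3))
m=ok&(np.hypot(C[...,0]-.655,C[...,1]-.02)<.22)&(C[...,2]>.087)&(C[...,2]<.097)
k,L,S,cen=cv2.connectedComponentsWithStats(m.astype(np.uint8))
for i in range(1,k):
    if S[i,4]>60: print("holder",rect(C,(.64,.02),.35,.084,.097,L==i))
m=ok&(C[...,2]>.021)&(C[...,2]<.036)&(C[...,0]<.56)
k,L,S,cen=cv2.connectedComponentsWithStats(m.astype(np.uint8))
for i in range(1,k):
    if S[i,4]>60: print("grip",rect(C,(.5,.0),.5,.0,.097,L==i))
E
```

```text
{'time': 3.075, 'qpos': [-0.1466, -0.0539, 1.832, 0.0006, 1.3634, -1.6743], 'eef_pos': [0.5412, 0.0223, 0.2606], 'tcp_rot': [0.0216, 0.9998, 0.0003, 0.0001], 'contact_force': [-0.5552, -0.1362, -0.1345], 'opening': 1.0028, 'finger_force': 0.0}
3.0983972809324385
punch0 0.88 (70, 97) [ 0.458 -0.214  0.029]
punch0 0.77 (282, 82) [0.451 0.055 0.029]
punch0 0.66 (391, 74) [0.448 0.191 0.029]
punch0 0.33 (258, 240) [0.647 0.017 0.072]
worn0 0.89 (155, 198) [ 0.579 -0.105  0.084]
worn0 0.83 (60, 283) [ 0.728 -0.291  0.031]
worn0 0.67 (289, 196) [0.584 0.057 0.083]
worn0 0.57 (184, 23) [ 0.38  -0.06   0.027]
guard 0.79 (500, 113) [0.503 0.353 0.007]
holder [ 661.4   58.2   81.5   40.1   -2.4   89.7 1792. ]
holder [ 663.7  142.3   80.    41.    -1.9   89.6 1031. ]
holder [ 654.4 -109.4   80.5   40.6   -1.9   89.7 1031. ]
holder [ 657.7  -25.7   81.2   40.1   -2.2   89.7 1795. ]
grip [ 374.8  -59.6   76.    29.8  -52.9   29.4 1547. ]
grip [ 467.9  186.5  131.3   30.4  -25.1   28.8 1837. ]
grip [ 471.3   58.5  131.5   30.1   -4.6   29.  1728. ]
grip [ 482.9 -225.8  130.6   30.8  -11.9   29.1 1764. ]
grip [ 501.7 -299.6  117.3   17.6   -3.3   30.1  944. ]
```

View pics/w1.png

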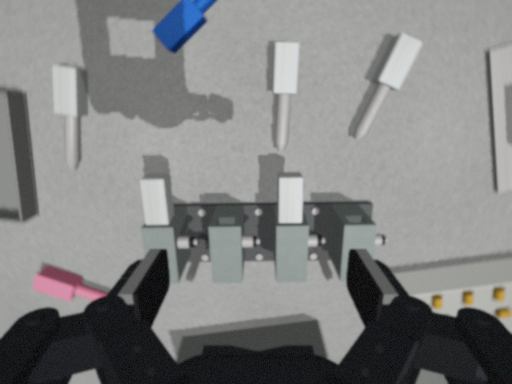

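The wrist view shows the worn grips at (153,200) and (290,198), the good punches at (65,90), (286,68) and (400,60), blue at (180,25), pink at (62,283), the tray at the left edge and the guard at the right edge. The block fits well: holder spacing and sizes match. Next comes the tray pose, then the first worn punch.

```bash
cat >> h.py <<'E'
B=np.array([.6593,.01635]); BY=-.037
def blk(x,y):
    c,s=np.cos(BY),np.sin(BY); return (B+[c*x-s*y,s*x+c*y]).round(4).tolist()
TY=np.pi+BY
E
python3 - <<'E'
from h import *
for n in("scene0","side0","w1"):
    z=np.load(n+".npz"); C=z["C"]; m=(z["d"]>0)&(C[...,2]>.026)&(C[...,2]<.039)&(C[...,1]<-.29)&(np.hypot(C[...,0]-.5,C[...,1]+.41)<.16)
    k,L,S,_=cv2.connectedComponentsWithStats(m.astype(np.uint8),connectivity=8)
    for i in range(1,k):
        if S[i,4]>25: print(n,rect(C,(.5,-.41),.2,0,.1,L==i))
w=blk(-.07,-.127); a=blk(-.155,-.127)
print(w,a); plan((*w,.13,TY),(*w,.053,TY),(*a,.053,TY),(*a,.2,TY))
E
```

```text
scene0 [ 375.5 -342.6   46.8   19.9  -78.5   32.8   31. ]
scene0 [ 518.7 -398.5  206.7  188.6   80.8   32.8  214. ]
scene0 [ 437.1 -353.4  128.5   12.    81.2   31.4   55. ]
side0 [ 469.2 -555.8   43.7   18.6   -2.5   34.3   30. ]
side0 [ 512.7 -398.5  213.9  188.8   80.5   32.2  279. ]
w1 [ 534.5 -308.   180.3   34.6  -17.9   32.9 1053. ]
[0.5846, -0.108] [0.4997, -0.1048]
[-0.0511, -0.1243, 0.1306, -0.0001, 0.0001, -0.0206] rows 3
[-0.0, 0.0, 0.077, 0.0, 0.0, 0.0] rows 2
[0.085, 0.0001, 0.0, 0.0, 0.0, 0.0] rows 2
[0.0, 0.0, -0.147, 0.0, 0.0, 0.0] rows 3
```

{"op": "carry_out", "data": {"deltas": [-0.051,-0.124,0.131,0,0,-0.006,-0.051,-0.124,0.131,0,0,-0.006,-0.051,-0.124,0.131,0,0,-0.006,-0.051,-0.124,0.131,0,0,-0.006]}}

```text
time: 3.78
eef_pos: [0.5821, -0.1098, 0.1244]
tcp_rot: [0.028, 1.0, 0.001, -0.004]
contact_force: [-0.2, 0.7, 0.4]
opening: 1.002
finger_force: 0.0
```

```bash
python3 - <<'E'
from h import *
st(); p,d,K,W=shot("wrist"); C=cloud(d,K,W)
m=(d>0)&(C[...,2]>.081)&(C[...,2]<.0875)&(C[...,0]<.609)&(C[...,1]<-.06)&(C[...,1]>-.15)
print(rect(C,(.58,-.108),.1,.0,.1,m))
w=blk(-.07,-.127); plan((*w,.053,TY))
E
```

```text
{'time': 3.775, 'qpos': [-0.3575, 0.1811, 1.8397, -0.0003, 1.1301, -1.8722], 'eef_pos': [0.5821, -0.1098, 0.1244], 'tcp_rot': [0.028, 0.9996, 0.0014, -0.0044], 'contact_force': [-0.1617, 0.7201, 0.4258], 'opening': 1.0025, 'finger_force': 0.0}
[ 5.818e+02 -1.088e+02  5.520e+01  2.980e+01 -2.000e+00  8.240e+01
  2.606e+03]
[-0.0014, 0.0007, 0.0743, 0.0018, -0.0044, -0.0169] rows 2
```

{"op": "carry_out", "data": {"deltas": [0,0,0.04,0,0,0,0,0,0.077,0,0,0,0,0,0.077,0,0,0,0,0,0.077,0,0,0]}}

```text
time: 4.32
eef_pos: [0.5867, -0.1075, 0.0555]
tcp_rot: [0.024, 1.0, -0.001, 0.002]
contact_force: [1.0, 0.7, 1.0]
opening: 0.999
finger_force: 0.0
```

{"op": "carry_out", "data": {"deltas": [0,0,0,0,0,0,0,0,0,0,0,0,0,0,0,0,0,0,0,0,0,0,0,0], "grip": 0, "grip_force": 80}}

```text
time: 4.82
eef_pos: [0.585, -0.1074, 0.0527]
tcp_rot: [0.024, 1.0, -0.0, 0.0]
contact_force: [0.4, -0.1, -0.4]
opening: 0.142
finger_force: 0.0
```

{"op": "carry_out", "data": {"deltas": [0.02,0,0,0,0,0,0.04,0,0,0,0,0,0.07,0,0,0,0,0,0.085,0,0,0,0,0,0.085,0,0,0,0,0]}}

```text
time: 5.45
eef_pos: [0.4996, -0.1033, 0.0525]
tcp_rot: [0.024, 1.0, 0.0, 0.0]
contact_force: [0.1, 0.5, -0.5]
opening: -0.0
finger_force: 0.0
```

{"op": "carry_out", "data": {"deltas": [0,0,-0.06,0,0,0,0,0,-0.12,0,0,0,0,0,-0.15,0,0,0,0,0,-0.15,0,0,0]}}

```text
time: 5.95
eef_pos: [0.503, -0.1043, 0.2066]
tcp_rot: [0.024, 1.0, -0.002, 0.004]
contact_force: [-1.1, -0.4, 0.2]
opening: -0.002
finger_force: 0.0
```

```bash
python3 - <<'E'
from h import *
st();st(); print(yaw())
ty=np.pi-.162
plan((.478,-.438,.2,ty),(.478,-.438,.01,ty),start=(*blk(-.155,-.127),.203,TY))
plan((.478,-.438,.2,ty))
E
```

```text
{'time': 5.95, 'qpos': [-0.4023, -0.0878, 1.9624, 0.0001, 1.2585, -1.925], 'eef_pos': [0.503, -0.1043, 0.2066], 'tcp_rot': [0.024, 0.9997, -0.0015, 0.0039], 'contact_force': [-1.1362, -0.3921, 0.2225], 'opening': -0.0022, 'finger_force': 0.0}
{'time': 5.95, 'qpos': [-0.4023, -0.0878, 1.9624, 0.0001, 1.2585, -1.925], 'eef_pos': [0.503, -0.1043, 0.2066], 'tcp_rot': [0.024, 0.9997, -0.0015, 0.0039], 'contact_force': [-1.1362, -0.3921, 0.2225], 'opening': -0.0022, 'finger_force': 0.0}
3.093519564144978
[0.0094, -0.3338, 0.003, 0.0, 0.0, 0.125] rows 6
[0.0, 0.0, 0.19, 0.0, 0.0, -0.0] rows 4
[0.009, -0.3345, 0.0074, -0.0024, 0.0081, 0.1139] rows 6
```

```bash
python3 - <<'E'
from h import *
st(); shot("wrist","w2.png"); 
p,d,K,W=shot("side"); cv2.imwrite("pics/s2.png",cv2.resize(p[80:280,160:420],None,fx=3,fy=3)[:,:,::-1])
E
```

```text
{'time': 5.95, 'qpos': [-0.4023, -0.0878, 1.9624, 0.0001, 1.2585, -1.925], 'eef_pos': [0.503, -0.1043, 0.2066], 'tcp_rot': [0.024, 0.9997, -0.0015, 0.0039], 'contact_force': [-1.1362, -0.3921, 0.2225], 'opening': -0.0022, 'finger_force': 0.0}
```

View pics/s2.png

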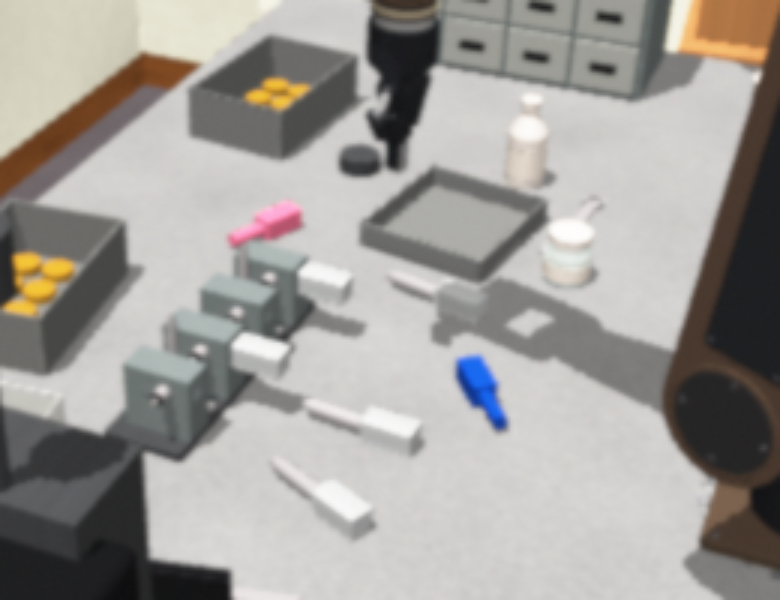

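View pics/w2.png

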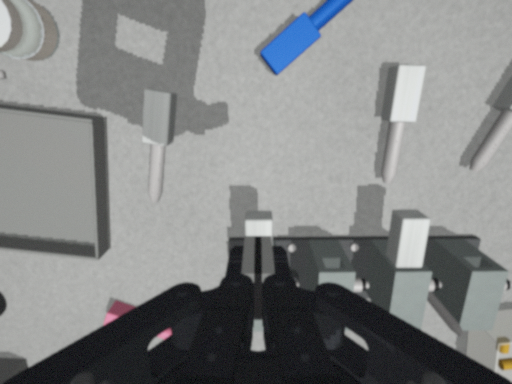

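The worn punch is still in bore 0 (side crop 325,282) and the fingers closed empty. I will go back, look before closing, and then close in short steps.

{"op": "carry_out", "data": {"deltas": [-0.085,0,0.073,0,0,0,-0.085,0,0.073,0,0,0,-0.085,0,0.073,0,0,0,-0.085,0,0.073,0,0,0,-0.085,0,0.073,0,0,0], "grip": 100}}

```text
time: 6.68
eef_pos: [0.5849, -0.1076, 0.131]
tcp_rot: [0.024, 1.0, -0.0, 0.001]
contact_force: [-0.9, -0.2, -0.3]
opening: 1.002
finger_force: 0.0
```

{"op": "carry_out", "data": {"deltas": [0,0,0.04,0,0,0,0,0,0.077,0,0,0,0,0,0.077,0,0,0,0,0,0.077,0,0,0,0,0,0.077,0,0,0]}}

```text
time: 7.3
eef_pos: [0.5867, -0.108, 0.0554]
tcp_rot: [0.024, 1.0, -0.001, 0.002]
contact_force: [-0.6, 1.1, 0.1]
opening: 0.999
finger_force: 0.0
```

{"op": "carry_out", "data": {"deltas": [0,0,0,0,0,0,0,0,0,0,0,0], "grip": 40}}

```text
time: 7.55
eef_pos: [0.5854, -0.1075, 0.0533]
tcp_rot: [0.024, 1.0, -0.0, 0.001]
contact_force: [-0.3, -0.4, 0.5]
opening: 0.605
finger_force: 0.0
```

{"op": "carry_out", "data": {"deltas": [0,0,0,0,0,0,0,0,0,0,0,0]}}

```text
time: 7.8
eef_pos: [0.5849, -0.1074, 0.0524]
tcp_rot: [0.024, 1.0, 0.0, -0.0]
contact_force: [-0.7, -0.0, -0.1]
opening: 0.402
finger_force: 0.0
```

```bash
python3 - <<'E'
from h import *
st(); p,d,K,W=shot("wrist"); p2=shot("side")[0]
cv2.imwrite("pics/m3.png",np.hstack([cv2.resize(p[100:,100:420],(400,355)),cv2.resize(p2[120:220,220:333],(400,355))])[:,:,::-1])
E
```

```text
{'time': 7.8, 'qpos': [-0.3521, 0.2704, 1.8798, -0.0, 0.9916, -1.8746], 'eef_pos': [0.5849, -0.1074, 0.0524], 'tcp_rot': [0.0241, 0.9997, 0.0, -0.0001], 'contact_force': [-0.6991, -0.0404, -0.1228], 'opening': 0.4018, 'finger_force': 0.0}
```

View pics/m3.png

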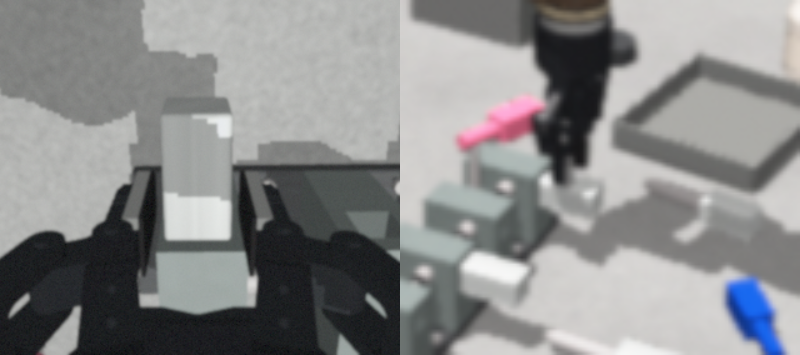

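The fingers straddle the grip in the left half (160–232, 100–240). Closing now.

{"op": "carry_out", "data": {"deltas": [0,0,0,0,0,0,0,0,0,0,0,0], "grip": 0, "grip_force": 80}}

```text
time: 8.15
eef_pos: [0.5849, -0.1074, 0.0525]
tcp_rot: [0.024, 1.0, 0.0, -0.0]
contact_force: [0.2, 0.1, -0.1]
opening: 0.003
finger_force: 0.0
```

{"op": "carry_out", "data": {"deltas": [0,0,0,0,0,0,0,0,0,0,0,0]}}

```text
time: 8.4
eef_pos: [0.585, -0.1074, 0.0525]
tcp_rot: [0.024, 1.0, 0.0, -0.0]
contact_force: [0.0, -0.2, 0.9]
opening: -0.004
finger_force: 0.0
```

```bash
python3 - <<'E'
from h import *
st(); p,d,K,W=shot("wrist"); p2=shot("side")[0]
cv2.imwrite("pics/m4.png",np.hstack([cv2.resize(p[100:,100:420],(400,355)),cv2.resize(p2[120:220,220:333],(400,355))])[:,:,::-1])
E
```

```text
{'time': 8.4, 'qpos': [-0.3521, 0.2702, 1.8798, 0.0, 0.9916, -1.8746], 'eef_pos': [0.585, -0.1074, 0.0525], 'tcp_rot': [0.0241, 0.9997, 0.0, -0.0], 'contact_force': [0.0258, -0.1828, 0.8979], 'opening': -0.0039, 'finger_force': 0.0}
```

View pics/m4.png

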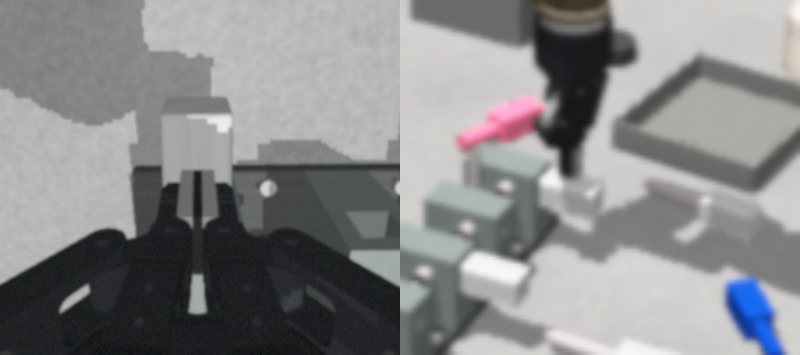

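```bash
python3 - <<'E'
from h import *
st(); p,d,K,W=shot("wrist"); C=cloud(d,K,W)
for v in range(176,330,10): print(v,[C[v,u].round(3).tolist() for u in (236,252,258,265)])
E
```

```text
{'time': 8.5, 'qpos': [-0.352, 0.2702, 1.8797, -0.0, 0.9916, -1.8745], 'eef_pos': [0.585, -0.1074, 0.0525], 'tcp_rot': [0.0241, 0.9997, -0.0, 0.0], 'contact_force': [-0.9008, 0.2144, 0.3096], 'opening': 0.0029, 'finger_force': 0.0}
176 [[0.567, -0.125, -0.0], [0.568, -0.112, 0.001], [0.568, -0.108, -0.001], [0.568, -0.102, -0.001]]
186 [[0.554, -0.119, 0.072], [0.554, -0.11, 0.073], [0.554, -0.107, 0.073], [0.555, -0.103, 0.072]]
196 [[0.556, -0.118, 0.083], [0.557, -0.11, 0.082], [0.557, -0.107, 0.083], [0.557, -0.104, 0.082]]
206 [[0.562, -0.119, 0.082], [0.562, -0.11, 0.083], [0.562, -0.107, 0.083], [0.563, -0.104, 0.082]]
216 [[0.567, -0.119, 0.082], [0.568, -0.111, 0.082], [0.567, -0.108, 0.083], [0.568, -0.104, 0.082]]
226 [[0.573, -0.119, 0.082], [0.574, -0.111, 0.081], [0.573, -0.108, 0.083], [0.573, -0.104, 0.083]]
236 [[0.579, -0.12, 0.082], [0.575, -0.111, 0.09], [0.575, -0.108, 0.09], [0.575, -0.104, 0.091]]
246 [[0.578, -0.119, 0.094], [0.574, -0.111, 0.103], [0.575, -0.108, 0.102], [0.575, -0.105, 0.102]]
256 [[0.579, -0.118, 0.103], [0.575, -0.111, 0.11], [0.575, -0.108, 0.11], [0.575, -0.105, 0.111]]
266 [[0.578, -0.118, 0.113], [0.575, -0.11, 0.119], [0.575, -0.108, 0.119], [0.575, -0.105, 0.118]]
276 [[0.571, -0.116, 0.132], [0.575, -0.11, 0.125], [0.576, -0.108, 0.124], [0.577, -0.105, 0.124]]
286 [[0.573, -0.116, 0.135], [0.574, -0.11, 0.134], [0.581, -0.108, 0.124], [0.574, -0.105, 0.134]]
296 [[0.574, -0.116, 0.14], [0.579, -0.11, 0.133], [0.585, -0.108, 0.125], [0.575, -0.106, 0.138]]
306 [[0.573, -0.115, 0.146], [0.583, -0.111, 0.133], [0.589, -0.109, 0.125], [0.582, -0.106, 0.135]]
316 [[0.569, -0.114, 0.155], [0.587, -0.111, 0.134], [0.595, -0.109, 0.125], [0.586, -0.106, 0.135]]
326 [[0.568, -0.114, 0.16], [0.592, -0.111, 0.133], [0.631, -0.111, 0.089], [0.591, -0.106, 0.135]]
```

The depth shows the fingertips ending at z≈0.086 while the reported TCP is at 0.0525, so the real tips sit about 34 mm short of the reported TCP. I correct for that offset: open and go 32 mm lower.

{"op": "carry_out", "data": {"deltas": [0,0,0,0,0,0,0,0,0,0,0,0,0,0,0,0,0,0,0,0,0,0,0,0], "grip": 80}}

```text
time: 9.05
eef_pos: [0.585, -0.1074, 0.0526]
tcp_rot: [0.024, 1.0, -0.0, 0.0]
contact_force: [0.0, 0.1, 0.0]
opening: 0.798
finger_force: 0.0
```

{"op": "carry_out", "data": {"deltas": [0,0,0.012,0,0,0,0,0,0.024,0,0,0,0,0,0.032,0,0,0,0,0,0.032,0,0,0]}}

```text
time: 9.55
eef_pos: [0.584, -0.1071, 0.019]
tcp_rot: [0.024, 1.0, 0.0, -0.001]
contact_force: [0.3, -0.2, 0.8]
opening: 0.796
finger_force: 0.0
```

{"op": "carry_out", "data": {"deltas": [0,0,0,0,0,0,0,0,0,0,0,0,0,0,0,0,0,0,0,0,0,0,0,0,0,0,0,0,0,0], "grip": 0, "grip_force": 80}}

```text
time: 10.18
eef_pos: [0.5854, -0.1075, 0.0212]
tcp_rot: [0.024, 1.0, -0.0, 0.0]
contact_force: [-1.8, -0.1, 4.6]
opening: 0.334
finger_force: 79.1
```

Gripped (opening 0.334, 79 N), so I pull it out and lift.

{"op": "carry_out", "data": {"deltas": [0.02,0,0,0,0,0,0.04,0,0,0,0,0,0.065,0,0,0,0,0,0.085,0,0,0,0,0,0.085,0,0,0,0,0]}}

```text
time: 10.8
eef_pos: [0.498, -0.1026, 0.0192]
tcp_rot: [0.025, 1.0, 0.001, -0.001]
contact_force: [0.2, 0.6, -1.4]
opening: 0.334
finger_force: 79.4
```

{"op": "carry_out", "data": {"deltas": [0,0,-0.05,0,0,0,0,0,-0.1,0,0,0,0,0,-0.13,0,0,0,0,0,-0.13,0,0,0]}}

```text
time: 11.3
eef_pos: [0.5027, -0.1043, 0.1535]
tcp_rot: [0.024, 1.0, -0.001, 0.003]
contact_force: [0.0, 0.2, -3.0]
opening: 0.336
finger_force: 79.7
```

```bash
python3 - <<'E'
from h import *
st(); ty=np.pi-.162
plan((.478,-.438,.151,ty),(.478,-.438,-.02,ty),start=(*blk(-.155,-.127),.151,TY))
p,d,K,W=shot("wrist"); C=cloud(d,K,W)
m=(d>0)&(C[...,2]>.026)&(C[...,2]<.039)&(C[...,1]<-.29)&(np.hypot(C[...,0]-.5,C[...,1]+.41)<.16)
k,L,S,_=cv2.connectedComponentsWithStats(m.astype(np.uint8),connectivity=8)
for i in range(1,k):
    if S[i,4]>100: print(rect(C,(.5,-.41),.2,0,.1,L==i))
E
```

```text
{'time': 11.3, 'qpos': [-0.4024, -0.0368, 2.0143, 0.0001, 1.1568, -1.9248], 'eef_pos': [0.5027, -0.1043, 0.1535], 'tcp_rot': [0.0242, 0.9997, -0.0013, 0.0034], 'contact_force': [0.0275, 0.2406, -3.0067], 'opening': 0.336, 'finger_force': 79.6549}
[0.0094, -0.3338, 0.0, 0.0, 0.0, 0.125] rows 6
[0.0, 0.0, 0.171, 0.0, 0.0, -0.0] rows 3
[ 527.3 -346.   181.6   88.8   -9.7   33.4 2142. ]
```

{"op": "carry_out", "data": {"deltas": [0.002,-0.06,0,0,0,0.02,0.004,-0.12,0,0,0,0.05,0.006,-0.18,0,0,0,0.075,0.008,-0.24,0,0,0,0.1,0.009,-0.3,0,0,0,0.125]}}

```text
time: 11.98
eef_pos: [0.4753, -0.4033, 0.1467]
tcp_rot: [0.087, 0.996, 0.002, -0.002]
contact_force: [0.3, 0.3, -1.7]
opening: 0.335
finger_force: 79.9
```

{"op": "carry_out", "data": {"deltas": [0.004,-0.033,0,0,0,0,0.004,-0.033,0.05,0,0,0,0.004,-0.033,0.1,0,0,0,0.004,-0.033,0.15,0,0,0,0.004,-0.033,0.171,0,0,0]}}

```text
time: 12.6
eef_pos: [0.4636, -0.4302, -0.0275]
tcp_rot: [0.087, 0.996, 0.004, -0.004]
contact_force: [-1.4, 1.6, 26.2]
opening: 0.34
finger_force: 84.8
```

{"op": "carry_out", "data": {"deltas": [0,0,0,0,0,0,0,0,0,0,0,0,0,0,0,0,0,0,0,0,0,0,0,0], "grip": 65}}

```text
time: 13.1
eef_pos: [0.4675, -0.4351, -0.0192]
tcp_rot: [0.087, 0.996, -0.001, 0.001]
contact_force: [0.3, -0.3, -0.5]
opening: 0.645
finger_force: 0.0
```

{"op": "carry_out", "data": {"deltas": [0,0,-0.05,0,0,0,0,0,-0.1,0,0,0,0,0,-0.15,0,0,0,0,0,-0.17,0,0,0,0,0,-0.17,0,0,0]}}

```text
time: 13.72
eef_pos: [0.4675, -0.4351, 0.1512]
tcp_rot: [0.087, 0.996, -0.001, 0.001]
contact_force: [0.2, 0.4, 0.0]
opening: 0.651
finger_force: 0.0
```

```bash
python3 - <<'E'
from h import *
st(); print(yaw()); shot("wrist","w5.png")
ty=np.pi-.162; w=blk(-.07,.041); a=blk(-.155,.041); n=blk(-.07,-.043)
plan((.5,-.2,.15,ty+.06),(*w,.12,TY),(*w,.021,TY),(*a,.021,TY),(*a,.151,TY),(.51,-.1,.151,3.04),(.493,-.349,.151,ty),(.493,-.349,-.02,ty),start=(.478,-.438,.15,ty))
E
```

```text
{'time': 13.725, 'qpos': [-0.9081, 0.2442, 1.7131, -0.0, 1.1808, -2.3056], 'eef_pos': [0.4675, -0.4351, 0.1512], 'tcp_rot': [0.0865, 0.9962, -0.0013, 0.0012], 'contact_force': [0.2261, 0.3596, 0.0273], 'opening': 0.6514, 'finger_force': 0.0}
2.9682922380160166
[0.0167, 0.2384, 0.0, 0.0, 0.0, -0.06] rows 4
[-0.064, 0.2678, 0.03, 0.0, 0.0, -0.065] rows 5
[-0.0, 0.0, 0.099, 0.0, 0.0, 0.0] rows 2
[0.0851, 0.0001, 0.0, 0.0, 0.0, 0.0] rows 2
[0.0, 0.0, -0.13, 0.0, 0.0, 0.0] rows 3
[-0.0101, -0.1628, 0.0, 0.0, 0.0, 0.0646] rows 3
[-0.0083, -0.2494, 0.0, 0.0, 0.0, 0.0604] rows 4
[0.0, 0.0, 0.171, 0.0, 0.0, -0.0] rows 3
```

View pics/w5.png

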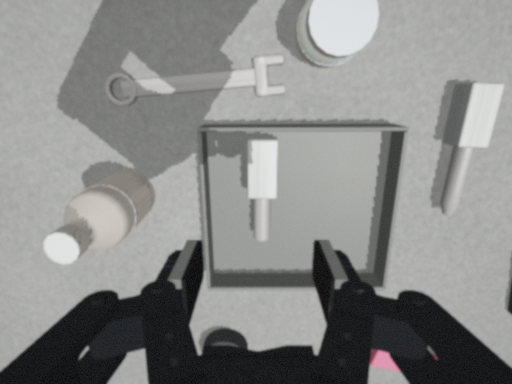

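Worn0 lies in the tray at (262,190). Next is the one in bore 2.

```bash
python3 - <<'E'
from h import *
ty=2.968; w=blk(-.07,.041); s=(.4675,-.4351,.1512,ty)
plan((.51,-.18,.145,ty+.08),(*w,.12,TY),start=s)
E
```

```text
[0.0022, 0.2586, 0.0062, 0.0, 0.0, -0.08] rows 5
[-0.0581, 0.2464, 0.025, 0.0, 0.0, -0.0566] rows 5
```

{"op": "carry_out", "data": {"deltas": [0,0.06,0.001,0,0,-0.02,0.001,0.12,0.003,0,0,-0.04,0.001,0.18,0.005,0,0,-0.06,0.002,0.23,0.006,0,0,-0.08,0.002,0.259,0.006,0,0,-0.08]}}

```text
time: 14.4
eef_pos: [0.5077, -0.1754, 0.1397]
tcp_rot: [0.046, 0.999, 0.002, -0.003]
contact_force: [-0.1, -1.6, -0.3]
opening: 0.647
finger_force: 0.0
```

{"op": "carry_out", "data": {"deltas": [-0.012,0.06,0.005,0,0,-0.02,-0.025,0.12,0.01,0,0,-0.04,-0.04,0.17,0.015,0,0,-0.057,-0.05,0.22,0.02,0,0,-0.057,-0.058,0.246,0.025,0,0,-0.057], "grip": 85}}

```text
time: 15.02
eef_pos: [0.5883, 0.0633, 0.1145]
tcp_rot: [0.017, 1.0, 0.0, -0.003]
contact_force: [0.2, -0.3, 0.4]
opening: 0.847
finger_force: 0.0
```

{"op": "carry_out", "data": {"deltas": [0,0,0,0,0,0,0,0,0,0,0,0]}}

```text
time: 15.28
eef_pos: [0.5889, 0.0601, 0.1164]
tcp_rot: [0.018, 1.0, -0.0, -0.002]
contact_force: [-0.1, -0.1, -1.0]
opening: 0.853
finger_force: 0.0
```

```bash
python3 - <<'E'
from h import *
st(); print(yaw()); p,d,K,W=shot("wrist"); C=cloud(d,K,W)
m=(d>0)&(C[...,2]>.079)&(C[...,2]<.0875)&(C[...,0]<.612)&(C[...,1]<.1)&(C[...,1]>.02)
print(rect(C,(.59,.058),.1,.0,.1,m))
w=blk(-.07,.041); plan((*w,.021,TY))
E
```

```text
{'time': 15.275, 'qpos': [-0.0694, 0.186, 1.8498, -0.0005, 1.1096, -1.6035], 'eef_pos': [0.5889, 0.0601, 0.1164], 'tcp_rot': [0.0182, 0.9998, -0.0001, -0.0019], 'contact_force': [-0.097, -0.0799, -0.961], 'opening': 0.8534, 'finger_force': 0.0}
3.1051091293107382
[ 5.865e+02  5.920e+01  5.170e+01  3.010e+01 -2.300e+00  8.230e+01
  2.729e+03]
[-0.0018, 0.0002, 0.0961, -0.0003, -0.0026, -0.0002] rows 2
```

{"op": "carry_out", "data": {"deltas": [0,0,0.04,0,0,0,0,0,0.075,0,0,0,-0.002,0,0.096,0,0,0,-0.002,0,0.096,0,0,0]}}

```text
time: 15.82
eef_pos: [0.591, 0.0599, 0.0208]
tcp_rot: [0.019, 1.0, 0.0, -0.002]
contact_force: [0.1, -1.3, -0.4]
opening: 0.851
finger_force: 0.0
```

{"op": "carry_out", "data": {"deltas": [0,0,0,0,0,0,0,0,0,0,0,0,0,0,0,0,0,0,0,0,0,0,0,0,0,0,0,0,0,0], "grip": 0, "grip_force": 80}}

```text
time: 16.45
eef_pos: [0.5935, 0.0604, 0.0244]
tcp_rot: [0.018, 1.0, -0.0, 0.001]
contact_force: [-2.5, -1.0, 6.1]
opening: 0.333
finger_force: 78.6
```

{"op": "carry_out", "data": {"deltas": [0.02,0,0,0,0,0,0.04,0,0,0,0,0,0.065,0,0,0,0,0,0.085,0,0,0,0,0,0.085,0,0,0,0,0]}}

```text
time: 17.08
eef_pos: [0.5054, 0.0641, 0.0216]
tcp_rot: [0.018, 1.0, 0.0, -0.001]
contact_force: [0.0, -0.4, -1.9]
opening: 0.338
finger_force: 79.5
```

{"op": "carry_out", "data": {"deltas": [0,0,-0.05,0,0,0,0,0,-0.1,0,0,0,0,0,-0.13,0,0,0,0,0,-0.13,0,0,0,0,0,-0.13,0,0,0]}}

```text
time: 17.7
eef_pos: [0.5066, 0.0637, 0.1507]
tcp_rot: [0.018, 1.0, 0.0, -0.001]
contact_force: [-0.3, -0.1, -2.6]
opening: 0.335
finger_force: 79.8
```

```bash
python3 - <<'E'
from h import *
st(); print(yaw()); ty=np.pi-.162
plan((.51,-.14,.15,3.04),(.493,-.352,.15,ty),(.493,-.352,-.02,ty))
E
```

```text
{'time': 17.7, 'qpos': [-0.0738, -0.0339, 2.0169, 0.0001, 1.1612, -1.6083], 'eef_pos': [0.5066, 0.0637, 0.1507], 'tcp_rot': [0.0181, 0.9998, 0.0001, -0.0013], 'contact_force': [-0.345, -0.0834, -2.6324], 'opening': 0.3346, 'finger_force': 79.826}
3.10529088021787
[-0.0108, -0.2035, 0.0006, 0.0001, -0.0027, 0.0653] rows 4
[-0.0046, -0.2126, 0.0, 0.0, 0.0, 0.0604] rows 4
[-0.0, 0.0, 0.17, 0.0, 0.0, -0.0] rows 3
```

{"op": "carry_out", "data": {"deltas": [-0.003,-0.05,0,0,0,0.016,-0.006,-0.1,0,0,0,0.032,-0.009,-0.15,0,0,0,0.05,-0.011,-0.204,0,0,0,0.065,-0.011,-0.204,0,0,0,0.065]}}

```text
time: 18.32
eef_pos: [0.5097, -0.1434, 0.1498]
tcp_rot: [0.053, 0.999, 0.001, -0.002]
contact_force: [0.1, 0.5, -1.8]
opening: 0.335
finger_force: 80.2
```

{"op": "carry_out", "data": {"deltas": [-0.001,-0.05,0,0,0,0.015,-0.002,-0.1,0,0,0,0.03,-0.003,-0.15,0,0,0,0.045,-0.005,-0.213,0,0,0,0.06,-0.005,-0.213,0,0,0,0.06]}}

```text
time: 18.95
eef_pos: [0.4933, -0.3553, 0.1501]
tcp_rot: [0.083, 0.997, 0.001, -0.001]
contact_force: [-0.3, -0.6, -3.0]
opening: 0.335
finger_force: 83.9
```

{"op": "carry_out", "data": {"deltas": [0,0,0.05,0,0,0,0,0,0.1,0,0,0,0,0,0.14,0,0,0,0,0,0.16,0,0,0,0,0,0.168,0,0,0]}}

```text
time: 19.58
eef_pos: [0.494, -0.3513, -0.0171]
tcp_rot: [0.08, 0.997, 0.001, -0.001]
contact_force: [0.8, 0.0, -1.2]
opening: 0.333
finger_force: 83.9
```

{"op": "carry_out", "data": {"deltas": [0,0,0,0,0,0,0,0,0,0,0,0,0,0,0,0,0,0,0,0,0,0,0,0], "grip": 60}}

```text
time: 20.08
eef_pos: [0.4949, -0.3536, -0.0144]
tcp_rot: [0.081, 0.997, -0.001, 0.001]
contact_force: [0.3, 0.0, 0.3]
opening: 0.603
finger_force: 0.0
```

{"op": "carry_out", "data": {"deltas": [0,0,-0.05,0,0,0,0,0,-0.1,0,0,0,0,0,-0.15,0,0,0,0,0,-0.168,0,0,0,0,0,-0.168,0,0,0]}}

```text
time: 20.7
eef_pos: [0.4949, -0.3536, 0.1539]
tcp_rot: [0.081, 0.997, -0.001, 0.001]
contact_force: [-0.8, -0.7, -1.1]
opening: 0.599
finger_force: 0.0
```

```bash
python3 - <<'E'
from h import *
st(); print(yaw()); p,d,K,W=shot("wrist","w6.png"); C=cloud(d,K,W)
for lo in(.021,.027):
  m=(d>0)&(C[...,2]>lo)&(C[...,2]<.036)
  k,L,S,_=cv2.connectedComponentsWithStats(m.astype(np.uint8))
  for i in range(1,k):
    if S[i,4]>300: print(rect(C,(.5,-.2),.5,0,.1,L==i))
E
```

```text
{'time': 20.7, 'qpos': [-0.787, 0.1771, 1.7869, 0.0, 1.1746, -2.1965], 'eef_pos': [0.4949, -0.3536, 0.1539], 'tcp_rot': [0.0806, 0.9967, -0.001, 0.0011], 'contact_force': [-0.793, -0.745, -1.1482], 'opening': 0.5988, 'finger_force': 0.0}
2.980244275493641
[ 482.3 -226.7  129.9   30.4  -12.1   29.  2937. ]
[ 517.2 -402.1  200.3  180.7   80.2   33.4 4564. ]
[ 487.9 -435.9  110.3   30.6  -10.1   33.1 2665. ]
[ 516.3 -356.6  110.7   29.7   -8.8   33.2 2417. ]
[ 468.7 -565.8   56.    25.    12.6   28.8  534. ]
[ 646.6 -126.1   88.8   36.2  -27.5   28.5  834. ]
[ 448.  -219.3   59.8   30.3  -12.1   29.4 2082. ]
[ 517.2 -402.1  200.3  180.7   80.2   33.9 3560. ]
[ 487.9 -435.9  109.9   30.6  -10.1   33.4 2134. ]
[ 516.2 -356.6  110.4   29.7   -8.8   33.4 1971. ]
[ 468.3 -565.1   55.3   23.    13.5   31.6  329. ]
[ 647.8 -127.2   87.6   31.8  -24.1   31.8  493. ]
```

Both worn punches lie in the tray. The first good punch grip is at (0.448, -0.219) with yaw -12.1°.

```bash
python3 - <<'E'
from h import *
g=(.448,-.2193); y=np.pi-.211
a=blk(-.16,-.127); h=blk(-.0695,-.127)
plan((*g,.1,y),(*g,-.028,y),(*g,.07,y),(*a,.07,TY),(*a,.027,TY),(*h,.027,TY))
E
```

```text
[0.0668, 0.1242, 0.0517, 0.0006, -0.0009, 0.0496] rows 3
[0.0, 0.0, 0.128, 0.0, 0.0, 0.0] rows 3
[0.0, 0.0, -0.098, 0.0, 0.0, 0.0] rows 2
[-0.0216, 0.1219, 0.0, 0.0, 0.0, -0.174] rows 2
[0.0, -0.0, 0.043, 0.0, 0.0, 0.0] rows 1
[-0.0905, -0.0001, 0.0, 0.0, 0.0, 0.0] rows 2
```

{"op": "carry_out", "data": {"deltas": [0.022,0.041,0.017,0,0,0.025,0.045,0.083,0.034,0,0,0.05,0.067,0.124,0.052,0,0,0.05,0.067,0.124,0.052,0,0,0.05,0.067,0.124,0.052,0,0,0.05], "grip": 75}}

```text
time: 21.38
eef_pos: [0.4478, -0.2197, 0.0992]
tcp_rot: [0.105, 0.994, 0.0, -0.001]
contact_force: [0.8, -0.4, 0.7]
opening: 0.745
finger_force: 0.0
```

{"op": "carry_out", "data": {"deltas": [0,0,0.045,0,0,0,0,0,0.09,0,0,0,0,0,0.115,0,0,0,0,0,0.128,0,0,0,0,0,0.128,0,0,0]}}

```text
time: 22.0
eef_pos: [0.4483, -0.2205, -0.0279]
tcp_rot: [0.106, 0.994, 0.0, -0.0]
contact_force: [-0.3, -0.2, 0.4]
opening: 0.748
finger_force: 0.0
```

{"op": "carry_out", "data": {"deltas": [0,0,0,0,0,0,0,0,0,0,0,0,0,0,0,0,0,0,0,0,0,0,0,0,0,0,0,0,0,0], "grip": 0, "grip_force": 80}}

```text
time: 22.62
eef_pos: [0.4494, -0.2205, -0.0257]
tcp_rot: [0.105, 0.994, -0.001, 0.001]
contact_force: [-0.3, 1.8, 6.9]
opening: 0.333
finger_force: 81.2
```

{"op": "carry_out", "data": {"deltas": [0,0,-0.04,0,0,0,0,0,-0.08,0,0,0,0,0,-0.098,0,0,0,0,0,-0.098,0,0,0]}}

```text
time: 23.12
eef_pos: [0.4487, -0.2203, 0.0714]
tcp_rot: [0.105, 0.994, -0.001, 0.001]
contact_force: [0.2, 0.3, -3.0]
opening: 0.334
finger_force: 80.1
```

{"op": "carry_out", "data": {"deltas": [-0.007,0.04,0,0,0,-0.06,-0.014,0.08,0,0,0,-0.12,-0.022,0.122,0,0,0,-0.174,-0.022,0.122,0,0,0,-0.174,-0.022,0.122,0,0,0,-0.174]}}

```text
time: 23.75
eef_pos: [0.494, -0.1049, 0.0687]
tcp_rot: [0.019, 1.0, 0.0, -0.002]
contact_force: [-0.1, 0.0, -2.7]
opening: 0.333
finger_force: 80.4
```

```bash
python3 - <<'E'
from h import *
st(); print(yaw()); p,d,K,W=shot("wrist","w7.png"); C=cloud(d,K,W); np.savez("w7.npz",p=p,d=d,C=C)
t=T()[:3,3]; zc=t[2]+.043
m=(d>0)&(C[...,2]>zc+.005)&(C[...,2]<zc+.022)&(np.hypot(C[...,0]-t[0],C[...,1]-t[1])<.06)
print(rect(C,t,.2,0,.3,m))
v,u=np.nonzero(m);print(u.min(),u.max(),v.min(),v.max())
a=blk(-.16,-.127);h=blk(-.0695,-.127); plan((*a,.027,TY))
E
```

```text
{'time': 23.75, 'qpos': [-0.4101, 0.0616, 2.0865, -0.0005, 0.9969, -1.9436], 'eef_pos': [0.494, -0.1049, 0.0687], 'tcp_rot': [0.0185, 0.9998, 0.0004, -0.0016], 'contact_force': [-0.1464, 0.0177, -2.7364], 'opening': 0.3329, 'finger_force': 80.3832}
3.104566550396172
[ 499.2 -101.8   81.9   51.3   20.5  123.9 9275. ]
191 323 201 350
[-0.0006, 0.0008, 0.0421, 0.0006, -0.0026, -0.0009] rows 1
```

View pics/w7.png

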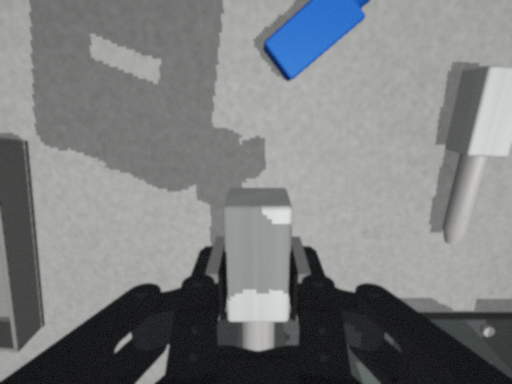

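The punch is held straight at (225–291, 208–320). I check the held offset and height before inserting.

```bash
cat >> h.py <<'E'
def held(C,d):
    t=T(); m=np.zeros(d.shape,bool); m[205:330,215:300]=True
    L=(C-t[:3,3])@t[:3,:3]           # tool coords
    m&=(d>0)&(abs(L[...,1])<.02)&(abs(L[...,0])<.05)&(L[...,2]<-.045)&(L[...,2]>-.07)
    P=L[m]; z=np.median(P[:,2]); q=P[abs(P[:,2]-z)<.004]
    (x,y),(w,h),a=cv2.minAreaRect((q[:,:2]*1000).astype(np.float32))
    A=np.c_[q[:,0],np.ones(len(q))]; s=np.linalg.lstsq(A,q[:,2],rcond=None)[0][0]
    print("held top: tool x,y %.1f %.1f size %.1f %.1f ang %.1f z %.1f slope %.3f"%(x,y,w,h,a,z*1000,s))
E
python3 - <<'E'
from h import *
z=np.load("w7.npz"); held(z["C"],z["d"])
E
```

```text
held top: tool x,y 2.3 -1.1 size 60.5 37.9 ang 0.7 z -54.8 slope 0.000
```

```bash
python3 - <<'E'
from h import *
a=blk(-.16,-.126); h=blk(-.0665,-.126); plan((*a,.0285,TY),(*h,.0285,TY))
E
```

```text
[-0.0006, 0.0018, 0.0406, 0.0006, -0.0026, -0.0009] rows 1
[-0.0936, -0.0, 0.0, 0.0, 0.0, 0.0] rows 2
```

{"op": "carry_out", "data": {"deltas": [-0.001,0.002,0.025,0,-0.002,0,-0.001,0.002,0.04,0,-0.002,0,-0.001,0.002,0.04,0,-0.002,0]}}

```text
time: 24.18
eef_pos: [0.4946, -0.1033, 0.0287]
tcp_rot: [0.019, 1.0, 0.001, -0.001]
contact_force: [-0.5, -0.9, -2.9]
opening: 0.332
finger_force: 80.3
```

{"op": "carry_out", "data": {"deltas": [-0.015,0,0,0,0,0,-0.03,0,0,0,0,0,-0.04,0,0,0,0,0,-0.05,0,0,0,0,0,-0.06,0,0,0,0,0]}}

```text
time: 24.8
eef_pos: [0.5561, -0.1061, 0.0304]
tcp_rot: [0.019, 1.0, -0.001, -0.0]
contact_force: [-0.7, -3.9, -5.1]
opening: 0.334
finger_force: 80.4
```

{"op": "carry_out", "data": {"deltas": [-0.01,0,0,0,0,0,-0.02,0,0,0,0,0,-0.028,0,0,0,0,0,-0.034,0,0,0,0,0,-0.034,0,0,0,0,0]}}

```text
time: 25.42
eef_pos: [0.5858, -0.1073, 0.0303]
tcp_rot: [0.018, 1.0, -0.0, -0.006]
contact_force: [-16.3, -4.6, 5.2]
opening: 0.335
finger_force: 81.8
```

```bash
python3 - <<'E'
from h import *
st(); p,d,K,W=shot("wrist","w8.png"); C=cloud(d,K,W); held(C,d)
t=T()[:2,3]-B; c,s=np.cos(BY),np.sin(BY); print("blk frame",c*t[0]+s*t[1],-s*t[0]+c*t[1])
E
```

```text
{'time': 25.425, 'qpos': [-0.3496, 0.3096, 1.8777, -0.0046, 0.9649, -1.8813], 'eef_pos': [0.5858, -0.1073, 0.0303], 'tcp_rot': [0.0182, 0.9998, -0.0001, -0.0056], 'contact_force': [-16.2666, -4.5544, 5.1544], 'opening': 0.3351, 'finger_force': 81.7643}
held top: tool x,y 1.5 -1.0 size 37.7 61.8 ang 89.5 z -55.2 slope 0.013
blk frame -0.06879147971967062 -0.126279802533846
```

{"op": "carry_out", "data": {"deltas": [-0.002,0,0,0,0,0,-0.003,0,0,0,0,0,-0.003,0,0,0,0,0]}}

```text
time: 25.85
eef_pos: [0.5855, -0.1073, 0.0304]
tcp_rot: [0.018, 1.0, 0.0, -0.01]
contact_force: [-25.1, -4.5, 11.9]
opening: 0.333
finger_force: 82.5
```

{"op": "carry_out", "data": {"deltas": [0.003,0,0,0,0,0,0.003,0,0,0,0,0,0.003,0,0,0,0,0,0.003,0,0,0,0,0], "grip": 60}}

```text
time: 26.35
eef_pos: [0.5911, -0.1066, 0.0311]
tcp_rot: [0.018, 1.0, -0.0, 0.002]
contact_force: [-0.8, -0.6, 0.8]
opening: 0.596
finger_force: 0.0
```

{"op": "carry_out", "data": {"deltas": [0,0,-0.04,0,0,0,0,0,-0.08,0,0,0,0,0,-0.12,0,0,0,0,0,-0.12,0,0,0]}}

```text
time: 26.85
eef_pos: [0.5931, -0.1076, 0.1556]
tcp_rot: [0.018, 1.0, -0.001, 0.006]
contact_force: [0.3, 0.3, -0.3]
opening: 0.603
finger_force: 0.0
```

```bash
cat >> h.py <<'E'
def inblk(bi,C,d):
    P=C[d>0]; q=P[:,:2]-B; c,s=np.cos(BY),np.sin(BY); X=c*q[:,0]+s*q[:,1]; Y=-s*q[:,0]+c*q[:,1]; yc=-.126+.084*bi
    m=(abs(Y-yc)<.03)&(X>-.13)&(X<-.045)&(P[:,2]>.078)&(P[:,2]<.089)
    if m.sum()<30: print("bore",bi,"empty",m.sum()); return
    print("bore",bi,"rear x %.1f (home -100) y %.1f z %.1f"%(np.percentile(X[m],2)*1000,(np.percentile(Y[m],2)+np.percentile(Y[m],98)-2*yc)*500,np.median(P[m,2])*1000))
def grips(C,d,zlo=.027,zhi=.036):
    m=(d>0)&(C[...,2]>zlo)&(C[...,2]<zhi)&(C[...,0]<.56)
    k,L,S,_=cv2.connectedComponentsWithStats(m.astype(np.uint8))
    for i in range(1,k):
        if S[i,4]>300:
            r=rect(C,(.5,0),.9,0,.1,L==i)
            if abs(r[3]-30)<4: print(r)
E
python3 - <<'E'
from h import *
st(); p,d,K,W=shot("wrist","w9.png"); C=cloud(d,K,W)
for i in range(4): inblk(i,C,d)
grips(C,d)
E
```

```text
{'time': 26.85, 'qpos': [-0.348, 0.1586, 1.8047, 0.0009, 1.1669, -1.8822], 'eef_pos': [0.5931, -0.1076, 0.1556], 'tcp_rot': [0.0185, 0.9998, -0.0014, 0.0055], 'contact_force': [0.3091, 0.3005, -0.304], 'opening': 0.6025, 'finger_force': 0.0}
bore 0 rear x -99.3 (home -100) y -2.0 z 80.1
bore 1 empty 0
bore 2 empty 0
bore 3 empty 0
```

```bash
python3 - <<'E'
from h import *
plan((.4357,.0614,.11,np.pi-.08),start=(.5911,-.107,.151,TY))
E
```

```text
[0.1615, 0.1625, 0.041, 0.0, 0.0, 0.043] rows 4
```

{"op": "carry_out", "data": {"deltas": [0.04,0.04,0.01,0,0,0.02,0.08,0.08,0.02,0,0,0.043,0.12,0.12,0.03,0,0,0.043,0.161,0.162,0.041,0,0,0.043,0.161,0.162,0.041,0,0,0.043], "grip": 75}}

```text
time: 27.52
eef_pos: [0.43, 0.0637, 0.1054]
tcp_rot: [0.038, 0.999, 0.0, -0.003]
contact_force: [-0.1, -1.0, 0.4]
opening: 0.744
finger_force: 0.0
```

{"op": "carry_out", "data": {"deltas": [0,0,0,0,0,0,0,0,0,0,0,0]}}

```text
time: 27.78
eef_pos: [0.4363, 0.0605, 0.1096]
tcp_rot: [0.041, 0.999, -0.0, 0.001]
contact_force: [0.4, -0.4, 0.5]
opening: 0.749
finger_force: 0.0
```

```bash
python3 - <<'E'
from h import *
st(); p,d,K,W=shot("wrist","w10.png"); C=cloud(d,K,W); print(yaw()); grips(C,d); grips(C,d,.021)
E
```

```text
{'time': 27.775, 'qpos': [-0.0935, -0.1573, 2.2111, 0.0, 1.0852, -1.5828], 'eef_pos': [0.4363, 0.0605, 0.1096], 'tcp_rot': [0.0407, 0.9992, -0.0001, 0.0013], 'contact_force': [0.3634, -0.3761, 0.5239], 'opening': 0.7485, 'finger_force': 0.0}
3.05991095062378
[ 378.8  -65.8   60.3   30.2  -52.8   29.6 2637. ]
[ 440.   171.7   60.1   30.9  -24.    29.4 2285. ]
[ 435.2   61.6   59.9   29.8   -4.    29.5 2222. ]
[ 363.9  -46.   109.9   30.3  -52.8   29.2 3801. ]
[ 461.8  161.8  108.    31.3  -24.    29.2 3039. ]
[ 470.9   59.1  131.6   29.9   -4.    29.2 3016. ]
```

```bash
python3 - <<'E'
from h import *
y=np.pi-.07; g=(.4352,.0616)
plan((*g,-.027,y),(*g,.07,y),(*blk(-.16,.042),.07,TY))
E
```

```text
[0.0016, 0.0011, 0.1367, -0.0, 0.0026, -0.0117] rows 3
[0.0, 0.0, -0.097, 0.0, 0.0, 0.0] rows 2
[-0.0655, 0.0072, 0.0, 0.0, 0.0, -0.033] rows 2
```

{"op": "carry_out", "data": {"deltas": [0.002,0.001,0.045,0,0,-0.012,0.002,0.001,0.09,0,0,-0.012,0.002,0.001,0.12,0,0,-0.012,0.002,0.001,0.137,0,0,-0.012,0.002,0.001,0.137,0,0,-0.012]}}

```text
time: 28.45
eef_pos: [0.433, 0.0618, -0.0289]
tcp_rot: [0.035, 0.999, 0.0, -0.001]
contact_force: [0.5, -0.6, 0.4]
opening: 0.747
finger_force: 0.0
```

{"op": "carry_out", "data": {"deltas": [0,0,0,0,0,0,0,0,0,0,0,0,0,0,0,0,0,0,0,0,0,0,0,0,0,0,0,0,0,0], "grip": 0, "grip_force": 80}}

```text
time: 29.08
eef_pos: [0.4351, 0.0621, -0.0261]
tcp_rot: [0.034, 0.999, -0.0, 0.002]
contact_force: [-0.4, -0.8, 6.4]
opening: 0.333
finger_force: 80.3
```

{"op": "carry_out", "data": {"deltas": [0,0,-0.04,0,0,0,0,0,-0.08,0,0,0,0,0,-0.097,0,0,0,0,0,-0.097,0,0,0]}}

```text
time: 29.58
eef_pos: [0.4342, 0.0623, 0.0705]
tcp_rot: [0.034, 0.999, -0.0, 0.003]
contact_force: [-0.2, 0.4, -3.4]
opening: 0.331
finger_force: 80.1
```

{"op": "carry_out", "data": {"deltas": [-0.03,0.003,0,0,0,-0.015,-0.065,0.007,0,0,0,-0.033,-0.065,0.007,0,0,0,-0.033,-0.065,0.007,0,0,0,-0.033]}}

```text
time: 30.08
eef_pos: [0.4967, 0.065, 0.0675]
tcp_rot: [0.018, 1.0, 0.0, -0.001]
contact_force: [0.0, 0.7, -3.6]
opening: 0.335
finger_force: 80.0
```

```bash
python3 - <<'E'
from h import *
st(); print(yaw()); p,d,K,W=shot("wrist","w11.png"); C=cloud(d,K,W); held(C,d)
plan((*blk(-.16,.042),.0285,TY),(*blk(-.0665,.042),.0285,TY))
E
```

```text
{'time': 30.075, 'qpos': [-0.0727, 0.0538, 2.097, 0.0, 0.9933, -1.6082], 'eef_pos': [0.4967, 0.065, 0.0675], 'tcp_rot': [0.0177, 0.9998, 0.0001, -0.0013], 'contact_force': [0.0078, 0.6993, -3.6315], 'opening': 0.3347, 'finger_force': 79.9816}
3.1062854355500855
held top: tool x,y -0.6 -1.1 size 37.5 60.7 ang 89.4 z -55.3 slope 0.000
[-0.0044, -0.0007, 0.0393, 0.0001, -0.0019, 0.0017] rows 1
[-0.0935, 0.0001, 0.0, 0.0, 0.0, 0.0] rows 2
```

{"op": "carry_out", "data": {"deltas": [-0.004,-0.001,0.025,0,-0.002,0,-0.004,-0.001,0.039,0,-0.002,0,-0.004,-0.001,0.039,0,-0.002,0]}}

```text
time: 30.5
eef_pos: [0.5005, 0.0639, 0.0288]
tcp_rot: [0.018, 1.0, 0.0, -0.0]
contact_force: [-0.3, 0.4, -2.8]
opening: 0.336
finger_force: 80.1
```

{"op": "carry_out", "data": {"deltas": [-0.015,0,0,0,0,0,-0.03,0,0,0,0,0,-0.04,0,0,0,0,0,-0.05,0,0,0,0,0,-0.06,0,0,0,0,0]}}

```text
time: 31.12
eef_pos: [0.5631, 0.0613, 0.0307]
tcp_rot: [0.018, 1.0, -0.0, 0.001]
contact_force: [-3.4, -1.1, 0.0]
opening: 0.332
finger_force: 80.2
```

{"op": "carry_out", "data": {"deltas": [-0.01,0,0,0,0,0,-0.02,0,0,0,0,0,-0.027,0,0,0,0,0,-0.033,0,0,0,0,0,-0.033,0,0,0,0,0]}}

```text
time: 31.75
eef_pos: [0.5897, 0.0604, 0.0302]
tcp_rot: [0.017, 1.0, -0.0, -0.007]
contact_force: [-19.7, -3.6, 9.6]
opening: 0.334
finger_force: 81.6
```

{"op": "carry_out", "data": {"deltas": [-0.002,0,0,0,0,0,-0.002,0,0,0,0,0]}}

```text
time: 32.0
eef_pos: [0.5895, 0.0603, 0.0302]
tcp_rot: [0.017, 1.0, -0.001, -0.009]
contact_force: [-25.9, -3.5, 12.8]
opening: 0.331
finger_force: 82.2
```

```bash
python3 - <<'E'
from h import *
st(); t=T()[:2,3]-B; c,s=np.cos(BY),np.sin(BY); print("blk frame",c*t[0]+s*t[1],-s*t[0]+c*t[1])
p,d,K,W=shot("wrist"); C=cloud(d,K,W); held(C,d)
E
```

```text
{'time': 32.0, 'qpos': [-0.0681, 0.308, 1.8802, -0.0023, 0.9715, -1.603], 'eef_pos': [0.5895, 0.0603, 0.0302], 'tcp_rot': [0.0173, 0.9998, -0.0005, -0.0091], 'contact_force': [-25.9287, -3.4839, 12.7934], 'opening': 0.3306, 'finger_force': 82.1757}
blk frame -0.07136022906532319 0.04138852894983507
held top: tool x,y -0.9 -0.8 size 38.0 61.7 ang 89.3 z -55.6 slope 0.009
```

{"op": "carry_out", "data": {"deltas": [0.003,0,0,0,0,0,0.003,0,0,0,0,0,0.003,0,0,0,0,0,0.003,0,0,0,0,0], "grip": 60}}

```text
time: 32.55
eef_pos: [0.5958, 0.0605, 0.0314]
tcp_rot: [0.018, 1.0, -0.0, 0.003]
contact_force: [-0.2, 0.7, 0.2]
opening: 0.6
finger_force: 0.0
```

{"op": "carry_out", "data": {"deltas": [0,0,-0.04,0,0,0,0,0,-0.08,0,0,0,0,0,-0.12,0,0,0,0,0,-0.12,0,0,0,0,0,-0.12,0,0,0]}}

```text
time: 33.17
eef_pos: [0.5939, 0.0606, 0.1501]
tcp_rot: [0.018, 1.0, 0.0, 0.002]
contact_force: [-0.3, -0.4, 0.2]
opening: 0.601
finger_force: 0.0
```

```bash
python3 - <<'E'
from h import *
st(); p,d,K,W=shot("wrist","w12.png"); C=cloud(d,K,W)
for i in range(4): inblk(i,C,d)
grips(C,d); plan((.44,.1722,.11,np.pi-.419))
E
```

```text
{'time': 33.175, 'qpos': [-0.0683, 0.1565, 1.8177, 0.0003, 1.1642, -1.6039], 'eef_pos': [0.5939, 0.0606, 0.1501], 'tcp_rot': [0.0177, 0.9998, 0.0, 0.0016], 'contact_force': [-0.2562, -0.3889, 0.2466], 'opening': 0.6011, 'finger_force': 0.0}
bore 0 rear x -99.4 (home -100) y -1.2 z 80.1
bore 1 empty 0
bore 2 rear x -98.8 (home -100) y -2.0 z 80.1
bore 3 empty 0
[ 453.6  165.5   31.2   30.5  -24.2   29.5 1152. ]
[0.1573, 0.1061, 0.039, 0.0004, 0.0014, 0.3837] rows 4
```

{"op": "carry_out", "data": {"deltas": [0.04,0.026,0.01,0,0,0.1,0.08,0.053,0.02,0,0,0.2,0.12,0.08,0.03,0,0,0.3,0.157,0.106,0.039,0,0,0.384,0.157,0.106,0.039,0,0,0.384], "grip": 75}}

```text
time: 33.85
eef_pos: [0.4369, 0.1729, 0.108]
tcp_rot: [0.207, 0.978, -0.001, -0.001]
contact_force: [0.4, -0.8, -0.4]
opening: 0.748
finger_force: 0.0
```

{"op": "carry_out", "data": {"deltas": [0,0,0,0,0,0,0,0,0,0,0,0]}}

```text
time: 34.1
eef_pos: [0.4422, 0.1714, 0.1113]
tcp_rot: [0.208, 0.978, 0.0, 0.002]
contact_force: [0.1, 0.2, -0.8]
opening: 0.749
finger_force: 0.0
```

```bash
python3 - <<'E'
from h import *
st(); p,d,K,W=shot("wrist","w13.png"); C=cloud(d,K,W); print(yaw()); grips(C,d)
m=(d>0)&(C[...,1]>.25)&(C[...,2]>.045)&(C[...,2]<.07); print("rib",rect(C,(.51,.38),.15,0,.1,m))
y=np.pi-.419
for g in[(.4405,.1727)]: plan((*g,-.027,y),(*g,.07,y),(*blk(-.16,.126),.07,TY))
E
```

```text
{'time': 34.1, 'qpos': [0.156, -0.0762, 2.1349, -0.001, 1.0786, -0.9942], 'eef_pos': [0.4422, 0.1714, 0.1113], 'tcp_rot': [0.2085, 0.978, 0.0003, 0.0021], 'contact_force': [0.1313, 0.2452, -0.7887], 'opening': 0.7493, 'finger_force': 0.0}
2.7212678057623725
[ 440.   171.8   60.2   29.9  -24.5   29.6 2206. ]
rib [484.8 366.6  17.3   6.   -7.5  47.7  99. ]
[0.0027, 0.0002, 0.1384, 0.0016, 0.0041, -0.0013] rows 3
[-0.0, 0.0, -0.097, 0.0, 0.0, 0.0] rows 2
[-0.0681, 0.0035, 0.0, 0.0, 0.0, -0.382] rows 3
```

{"op": "carry_out", "data": {"deltas": [0.003,0,0.045,0,0.003,0.006,0.003,0,0.09,0,0.003,0.006,0.003,0,0.12,0,0.003,0.006,0.003,0,0.138,0,0.003,0.006,0.003,0,0.138,0,0.003,0.006]}}

```text
time: 34.78
eef_pos: [0.4384, 0.1724, -0.0281]
tcp_rot: [0.212, 0.977, 0.0, -0.001]
contact_force: [0.1, -1.2, -0.3]
opening: 0.75
finger_force: 0.0
```

{"op": "carry_out", "data": {"deltas": [0,0,0,0,0,0,0,0,0,0,0,0,0,0,0,0,0,0,0,0,0,0,0,0,0,0,0,0,0,0], "grip": 0, "grip_force": 80}}

```text
time: 35.4
eef_pos: [0.4405, 0.1732, -0.0251]
tcp_rot: [0.211, 0.977, 0.001, 0.002]
contact_force: [-0.4, -1.7, 6.2]
opening: 0.328
finger_force: 80.7
```

{"op": "carry_out", "data": {"deltas": [0,0,-0.04,0,0,0,0,0,-0.08,0,0,0,0,0,-0.097,0,0,0,0,0,-0.097,0,0,0]}}

```text
time: 35.9
eef_pos: [0.4395, 0.1732, 0.0709]
tcp_rot: [0.211, 0.977, 0.001, 0.002]
contact_force: [0.2, -0.4, -2.3]
opening: 0.332
finger_force: 80.0
```

{"op": "carry_out", "data": {"deltas": [-0.02,0.001,0,0,0,-0.13,-0.045,0.002,0,0,0,-0.26,-0.068,0.004,0,0,0,-0.388,-0.068,0.004,0,0,0,-0.388,-0.068,0.004,0,0,0,-0.388]}}

```text
time: 36.52
eef_pos: [0.5006, 0.1486, 0.0683]
tcp_rot: [0.019, 1.0, 0.0, -0.002]
contact_force: [0.0, 0.0, -2.5]
opening: 0.33
finger_force: 79.9
```

```bash
python3 - <<'E'
from h import *
st(); print(yaw()); p,d,K,W=shot("wrist","w14.png"); C=cloud(d,K,W); held(C,d)
plan((*blk(-.16,.126),.0285,TY),(*blk(-.0665,.126),.0285,TY))
E
```

```text
{'time': 36.525, 'qpos': [0.0936, 0.0993, 2.0466, 0.0013, 0.9986, -1.4392], 'eef_pos': [0.5006, 0.1486, 0.0683], 'tcp_rot': [0.0194, 0.9998, 0.0004, -0.0016], 'contact_force': [0.0199, 0.0318, -2.455], 'opening': 0.3296, 'finger_force': 79.8728}
3.1028020773042675
held top: tool x,y 0.8 -1.5 size 60.5 37.5 ang 2.0 z -54.3 slope 0.003
[-0.0035, -0.0005, 0.0402, 0.0008, -0.0023, -0.0011] rows 1
[-0.0935, -0.0, 0.0, 0.0, 0.0, 0.0] rows 2
```

{"op": "carry_out", "data": {"deltas": [-0.003,0,0.025,0,-0.002,0,-0.003,0,0.04,0,-0.002,0,-0.003,0,0.04,0,-0.002,0]}}

```text
time: 36.95
eef_pos: [0.5034, 0.1487, 0.0285]
tcp_rot: [0.019, 1.0, 0.0, -0.001]
contact_force: [-0.4, -0.1, -2.3]
opening: 0.328
finger_force: 79.9
```

{"op": "carry_out", "data": {"deltas": [-0.015,0,0,0,0,0,-0.03,0,0,0,0,0,-0.04,0,0,0,0,0,-0.05,0,0,0,0,0,-0.06,0,0,0,0,0]}}

```text
time: 37.58
eef_pos: [0.565, 0.1457, 0.0298]
tcp_rot: [0.019, 1.0, 0.0, 0.0]
contact_force: [-0.5, -1.9, -3.9]
opening: 0.327
finger_force: 79.8
```

{"op": "carry_out", "data": {"deltas": [-0.01,0,0,0,0,0,-0.02,0,0,0,0,0,-0.027,0,0,0,0,0,-0.033,0,0,0,0,0,-0.033,0,0,0,0,0]}}

```text
time: 38.2
eef_pos: [0.594, 0.1446, 0.03]
tcp_rot: [0.018, 1.0, -0.0, -0.005]
contact_force: [-15.6, -4.8, 5.5]
opening: 0.332
finger_force: 81.0
```

{"op": "carry_out", "data": {"deltas": [-0.003,0,0,0,0,0,-0.003,0,0,0,0,0]}}

```text
time: 38.45
eef_pos: [0.5936, 0.1446, 0.03]
tcp_rot: [0.018, 1.0, -0.001, -0.009]
contact_force: [-24.5, -5.3, 13.4]
opening: 0.332
finger_force: 81.9
```

```bash
python3 - <<'E'
from h import *
st(); t=T()[:2,3]-B; c,s=np.cos(BY),np.sin(BY); print("blk frame",c*t[0]+s*t[1],-s*t[0]+c*t[1])
p,d,K,W=shot("wrist"); C=cloud(d,K,W); held(C,d)
E
```

```text
{'time': 38.45, 'qpos': [0.073, 0.3434, 1.8341, 0.0, 0.9822, -1.4613], 'eef_pos': [0.5936, 0.1446, 0.03], 'tcp_rot': [0.0183, 0.9998, -0.0008, -0.009], 'contact_force': [-24.5371, -5.3337, 13.4235], 'opening': 0.3324, 'finger_force': 81.8824}
blk frame -0.07035232453658244 0.12571175374742508
held top: tool x,y -0.0 -0.8 size 38.1 62.1 ang 89.5 z -54.7 slope 0.017
```

{"op": "carry_out", "data": {"deltas": [0.003,0,0,0,0,0,0.003,0,0,0,0,0,0.003,0,0,0,0,0,0.003,0,0,0,0,0], "grip": 60}}

```text
time: 39.0
eef_pos: [0.5995, 0.1452, 0.0311]
tcp_rot: [0.019, 1.0, 0.001, 0.002]
contact_force: [0.5, 0.3, 0.8]
opening: 0.603
finger_force: 0.0
```

{"op": "carry_out", "data": {"deltas": [0,0,-0.05,0,0,0,0,0,-0.1,0,0,0,0,0,-0.15,0,0,0,0,0,-0.17,0,0,0,0,0,-0.17,0,0,0]}}

```text
time: 39.62
eef_pos: [0.5989, 0.145, 0.2019]
tcp_rot: [0.019, 1.0, 0.001, 0.003]
contact_force: [-0.5, -0.4, -0.2]
opening: 0.598
finger_force: 0.0
```

```bash
python3 - <<'E'
from h import *
st(); p,d,K,W=shot("wrist","w15.png"); C=cloud(d,K,W)
for i in range(4): inblk(i,C,d)
plan((.5,.37,.2,np.pi+.236))
E
```

```text
{'time': 39.625, 'qpos': [0.0727, 0.1504, 1.7268, 0.0009, 1.2579, -1.4611], 'eef_pos': [0.5989, 0.145, 0.2019], 'tcp_rot': [0.0186, 0.9998, 0.0007, 0.0032], 'contact_force': [-0.4844, -0.4396, -0.159], 'opening': 0.5977, 'finger_force': 0.0}
bore 0 rear x -98.1 (home -100) y 2.7 z 80.3
bore 1 empty 0
bore 2 rear x -98.9 (home -100) y -1.5 z 80.1
bore 3 rear x -99.9 (home -100) y -1.9 z 80.9
[0.1059, 0.2213, -0.0005, 0.0008, 0.0022, -0.2733] rows 4
```

{"op": "carry_out", "data": {"deltas": [0.026,0.055,0,0,0,-0.07,0.053,0.11,0,0,0,-0.14,0.08,0.165,0,0,0,-0.21,0.106,0.221,0,0,0,-0.273,0.106,0.221,0,0,0,-0.273]}}

```text
time: 40.3
eef_pos: [0.4966, 0.3724, 0.1966]
tcp_rot: [-0.121, 0.993, -0.0, -0.001]
contact_force: [-0.0, -0.0, 0.5]
opening: 0.599
finger_force: 0.0
```

{"op": "carry_out", "data": {"deltas": [0,0,0,0,0,0,0,0,0,0,0,0]}}

```text
time: 40.55
eef_pos: [0.5006, 0.3682, 0.1991]
tcp_rot: [-0.117, 0.993, -0.0, 0.001]
contact_force: [0.1, 0.7, 1.0]
opening: 0.6
finger_force: 0.0
```

```bash
python3 - <<'E'
from h import *
st(); p,d,K,W=shot("wrist","w16.png"); C=cloud(d,K,W); print(yaw()); np.savez("w16.npz",p=p,d=d,C=C)
m=(d>0)&(C[...,2]>.05)&(C[...,2]<.066); print("rib",rect(C,(.51,.38),.15,0,.1,m))
m=(d>0)&(C[...,2]>.004)&(C[...,2]<.013)
k,L,S,_=cv2.connectedComponentsWithStats(m.astype(np.uint8))
for i in range(1,k):
    if S[i,4]>500: print("plate",rect(C,(.51,.38),.3,0,.1,L==i))
E
```

```text
{'time': 40.55, 'qpos': [0.4715, 0.1674, 1.7127, -0.0009, 1.2604, -1.3326], 'eef_pos': [0.5006, 0.3682, 0.1991], 'tcp_rot': [-0.1165, 0.9932, -0.0002, 0.0007], 'contact_force': [0.0715, 0.7405, 0.9612], 'opening': 0.5998, 'finger_force': 0.0}
-2.908219435960503
rib [ 514.7  382.6   79.4   15.2   13.6   57.5 1020. ]
plate [ 516.   382.4  199.8   70.2   13.4    7.6 7579. ]
plate [ 672.1  157.7   96.3   58.1   -2.4   11.5 1408. ]
```

View pics/w16.png

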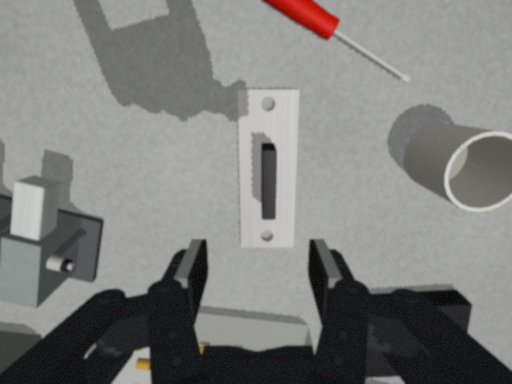

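Guard centre is at (0.5155, 0.3825) with yaw 13.5°, and the sizes match (200×70, rib 80×15). It shows at (268,168). Next I grasp the rib and bring it above the seat.

```bash
python3 - <<'E'
from h import *
g=(.5155,.3825); y=np.pi+.2356; s=blk(.015,0); print(s)
plan((*g,-.014,y),(*g,.156,y),(.6,.2,.156,2.455),(*s,.156,1.534))
E
```

```text
[0.6743, 0.0158]
[-0.0172, 0.0106, 0.2136, -0.0003, 0.002, -0.0022] rows 4
[0.0, 0.0, -0.17, 0.0, 0.0, -0.0] rows 3
[-0.0396, -0.1972, 0.0, 0.0, 0.0, 0.9222] rows 5
[-0.1742, -0.0954, 0.0, 0.0, 0.0, 0.921] rows 5
```

{"op": "carry_out", "data": {"deltas": [-0.008,0.005,0.06,0,0.002,-0.002,-0.017,0.011,0.12,0,0.002,-0.002,-0.017,0.011,0.17,0,0.002,-0.002,-0.017,0.011,0.205,0,0.002,-0.002,-0.017,0.011,0.213,0,0.002,-0.002]}}

```text
time: 41.22
eef_pos: [0.5134, 0.3823, -0.0158]
tcp_rot: [-0.118, 0.993, -0.001, -0.002]
contact_force: [-0.3, -0.8, -0.7]
opening: 0.601
finger_force: 0.0
```

{"op": "carry_out", "data": {"deltas": [0,0,0,0,0,0,0,0,0,0,0,0,0,0,0,0,0,0,0,0,0,0,0,0,0,0,0,0,0,0], "grip": 0, "grip_force": 110}}

```text
time: 41.85
eef_pos: [0.5169, 0.3853, -0.0097]
tcp_rot: [-0.119, 0.993, 0.001, 0.003]
contact_force: [-0.4, -1.5, 6.6]
opening: 0.168
finger_force: 108.2
```

{"op": "carry_out", "data": {"deltas": [0,0,-0.04,0,0,0,0,0,-0.08,0,0,0,0,0,-0.13,0,0,0,0,0,-0.17,0,0,0,0,0,-0.17,0,0,0]}}

```text
time: 42.48
eef_pos: [0.5167, 0.3859, 0.1619]
tcp_rot: [-0.119, 0.993, 0.002, 0.005]
contact_force: [-0.4, 0.4, -3.7]
opening: 0.171
finger_force: 107.8
```

```bash
python3 - <<'E'
from h import *
st(); print(yaw())
s=blk(.015,0); plan((.6,.2,.156,2.455),(*s,.156,1.534))
E
```

```text
{'time': 42.475, 'qpos': [0.4843, 0.2438, 1.6931, 0.0001, 1.1947, -1.3245], 'eef_pos': [0.5167, 0.3859, 0.1619], 'tcp_rot': [-0.1187, 0.9929, 0.0018, 0.0046], 'contact_force': [-0.3891, 0.4084, -3.7409], 'opening': 0.1713, 'finger_force': 107.8312}
-2.903578869795515
[-0.0371, -0.2003, 0.0058, 0.0068, 0.0077, 0.9246] rows 5
[-0.1742, -0.0954, 0.0, 0.0, 0.0, 0.921] rows 5
```

{"op": "carry_out", "data": {"deltas": [-0.007,-0.04,0,0,0,0.18,-0.015,-0.08,0,0,0,0.37,-0.022,-0.12,0,0,0,0.55,-0.03,-0.16,0,0,0,0.74,-0.037,-0.2,0,0.004,0.004,0.925]}}

```text
time: 43.1
eef_pos: [0.5961, 0.1974, 0.1537]
tcp_rot: [0.34, 0.941, -0.003, -0.004]
contact_force: [0.7, -0.1, -3.1]
opening: 0.171
finger_force: 107.9
```

{"op": "carry_out", "data": {"deltas": [-0.035,-0.019,0,0,0,0.18,-0.07,-0.038,0,0,0,0.37,-0.105,-0.057,0,0,0,0.55,-0.14,-0.076,0,0,0,0.74,-0.174,-0.095,0,0,0,0.921]}}

```text
time: 43.72
eef_pos: [0.6704, 0.0142, 0.1535]
tcp_rot: [0.722, 0.692, -0.004, -0.003]
contact_force: [1.6, 0.3, -3.2]
opening: 0.175
finger_force: 107.9
```

{"op": "carry_out", "data": {"deltas": [0,0,0,0,0,0,0,0,0,0,0,0]}}

```text
time: 43.98
eef_pos: [0.6704, 0.0156, 0.1548]
tcp_rot: [0.72, 0.694, -0.003, -0.002]
contact_force: [-0.2, 0.3, -2.9]
opening: 0.171
finger_force: 107.9
```

```bash
python3 - <<'E'
from h import *
st(); print(yaw()); p,d,K,W=shot("wrist","w17.png"); C=cloud(d,K,W); np.savez("w17.npz",p=p,d=d,C=C)
t=T(); L=(C-t[:3,3])@t[:3,:3]; print("plate z in tool hist")
m=(d>0)&(L[...,2]<.0)&(L[...,2]>-.04)&(abs(L[...,0])<.12)&(abs(L[...,1])<.05)
q=L[m]; z=np.median(q[:,2]); print(len(q),z); m&=abs(L[...,2]-z)<.006
q=L[m]; print((cv2.minAreaRect((q[:,:2]*1000).astype(np.float32))), np.linalg.lstsq(np.c_[q[:,:2],np.ones(len(q))],q[:,2],rcond=None)[0])
print(np.percentile(q,[1,99],axis=0))
E
```

```text
{'time': 43.975, 'qpos': [-0.1269, 0.3153, 1.6186, -0.0022, 1.2156, -0.0895], 'eef_pos': [0.6704, 0.0156, 0.1548], 'tcp_rot': [0.7199, 0.694, -0.0033, -0.0024], 'contact_force': [-0.1669, 0.2649, -2.9484], 'opening': 0.1711, 'finger_force': 107.8552}
1.5341683017508088
plate z in tool hist
25335 -0.016801191123678005
((9.579551696777344, 0.5832138061523438), (183.1812744140625, 70.45042419433594), 0.1337377279996872) [-0.0044279   0.00146223 -0.01656177]
[[-0.06289398 -0.03379419 -0.01840504]
 [ 0.10034798  0.03507044 -0.01528529]]
```

View pics/w17.png

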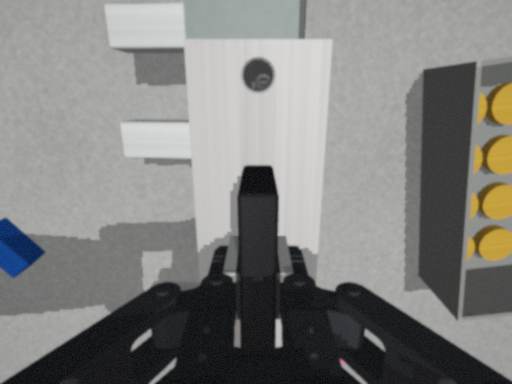

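Through the plate's hole at (258,75) the pin tip is visible. Measure the pin against the hole.

```bash
python3 - <<'E'
from h import *
z=np.load("w17.npz"); p,d,C=z["p"],z["d"],z["C"]
sl=(slice(50,100),slice(233,284)); D=d[sl]; Z=C[sl][...,2]
K,W=cam("wrist")
low=(Z<.155)&(D>0)
cnt=max(cv2.findContours(low.astype(np.uint8),0,2)[0],key=cv2.contourArea); (cx,cy),r=cv2.minEnclosingCircle(cnt); e=cv2.fitEllipse(cnt)
print("hole",cx+233,cy+50,r,e)
def ray(u,v,zz):
    r=W[:3,:3]@np.array([(u-K[0,2])/K[0,0],(v-K[1,2])/K[1,1],1]); return W[:3,3]+r*(zz-W[2,3])/r[2]
pin=(Z>.095)&(Z<.135)&(D>0)
print("hole xy",ray(e[0][0]+233,e[0][1]+50,.168)[:2], "plate z",np.median(C[60:160,210:240,2]))
P=C[sl][pin]; print("pin pts",len(P),P.mean(0),P.max(0)[2],P[P[:,2]>.119].mean(0), "n",(P[:,2]>.119).sum())
v,u=np.nonzero(pin); print("pin px",u.mean()+233,v.mean()+50)
print("exp pin",blk(.015,.084))
c=p[sl]; cv2.imwrite("pics/hole.png",cv2.resize(c,None,fx=10,fy=10,interpolation=cv2.INTER_NEAREST)[:,:,::-1])
E
```

```text
hole 257.54999923706055 76.0 15.414460182189941 ((24.5819034576416, 25.986574172973633), (28.151939392089844, 30.358028411865234), 4.532729625701904)
hole xy [0.6745858  0.10141274] plate z 0.17237510942233866
pin pts 154 [0.67704402 0.09953378 0.11758663] 0.12469231625214311 [0.67756828 0.09941126 0.12156118] n 58
pin px 262.2077922077922 82.1948051948052
exp pin [0.6774, 0.0997]
```

View pics/hole.png

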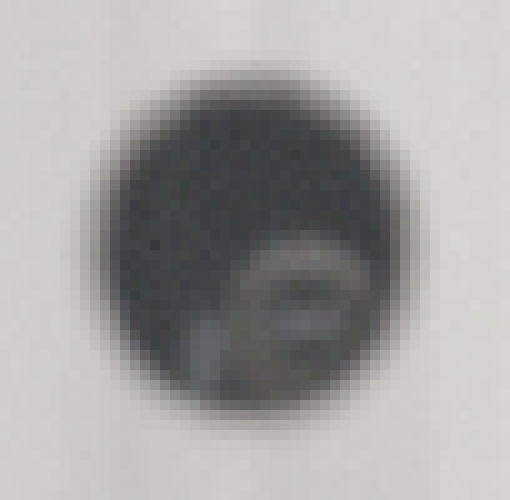

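{"op": "carry_out", "data": {"deltas": [-0.0015,0.003,0.01,0,0,0,-0.0015,0.003,0.025,0,0,0,-0.0015,0.003,0.032,0,0,0,-0.0015,0.003,0.032,0,0,0,-0.0015,0.003,0.032,0,0,0]}}

```text
time: 44.65
eef_pos: [0.6751, 0.0134, 0.1261]
tcp_rot: [0.72, 0.694, -0.002, -0.0]
contact_force: [0.2, -0.6, -2.8]
opening: 0.174
finger_force: 107.9
```

```bash
python3 - <<'E'
from h import *
st(); print(yaw()); p,d,K,W=shot("wrist","w18.png"); C=cloud(d,K,W)
sl=(slice(45,105),slice(228,290)); D=d[sl]; P=C[sl]; zt=np.median(C[60:160,215:235,2]); print("plate top",zt)
low=((P[...,2]<zt-.009)&(D>0)).astype(np.uint8)
e=cv2.fitEllipse(max(cv2.findContours(low,0,2)[0],key=cv2.contourArea)); u,v=e[0][0]+228,e[0][1]+45
r=W[:3,:3]@np.array([(u-K[0,2])/K[0,0],(v-K[1,2])/K[1,1],1]); h=W[:3,3]+r*(zt-W[2,3])/r[2]
Q=P[(P[...,2]>.108)&(P[...,2]<.128)&(low>0)]
print("hole",h[:2],e[1],"pin",len(Q),Q.mean(0),Q[Q[:,2]>.119].mean(0),"edges",(Q.min(0)+Q.max(0))/2)
t=T(); d3=Q.mean(0)-h; print("tool delta",t[:3,:3].T@d3)
E
```

```text
{'time': 44.65, 'qpos': [-0.129, 0.3485, 1.631, -0.003, 1.1643, -0.0905], 'eef_pos': [0.6751, 0.0134, 0.1261], 'tcp_rot': [0.7202, 0.6938, -0.0018, -0.0], 'contact_force': [0.2491, -0.6462, -2.8158], 'opening': 0.1744, 'finger_force': 107.941}
1.5334939079151473
plate top 0.14354484667457126
hole [0.67918899 0.09851775] (28.26661491394043, 30.204574584960938) pin 216 [0.67744517 0.09927328 0.11743208] [0.67731331 0.09930487 0.12165341] edges [0.677353   0.09976397 0.11794041]
tool delta [ 0.00075696 -0.00172072  0.02611426]
```

{"op": "carry_out", "data": {"deltas": [0.001,-0.0015,0.006,0,0,0,0.001,-0.0015,0.012,0,0,0,0.001,-0.0015,0.018,0,0,0,0.001,-0.0015,0.024,0,0,0,0.001,-0.0015,0.03,0,0,0]}}

```text
time: 45.32
eef_pos: [0.6732, 0.0143, 0.0952]
tcp_rot: [0.72, 0.694, -0.002, -0.0]
contact_force: [-0.6, -0.8, -3.1]
opening: 0.173
finger_force: 107.9
```

```bash
python3 - <<'E'
from h import *
st(); print(yaw())
E
```

```text
{'time': 45.325, 'qpos': [-0.128, 0.3771, 1.6542, -0.0031, 1.1135, -0.0891], 'eef_pos': [0.6732, 0.0143, 0.0952], 'tcp_rot': [0.7202, 0.6937, -0.0021, -0.0004], 'contact_force': [-0.5936, -0.8058, -3.138], 'opening': 0.1726, 'finger_force': 107.9395}
1.5333516100583164
```

No contact force and the pins are in the holes; lower the rest of the way.

{"op": "carry_out", "data": {"deltas": [0,0,0.005,0,0,0,0,0,0.01,0,0,0,0,0,0.014,0,0,0,0,0,0.015,0,0,0,0,0,0.015,0,0,0]}}

```text
time: 45.95
eef_pos: [0.6734, 0.0143, 0.0809]
tcp_rot: [0.72, 0.694, -0.002, -0.0]
contact_force: [0.0, 0.0, -3.1]
opening: 0.17
finger_force: 108.1
```

```bash
python3 - <<'E'
from h import *
st(); p,d,K,W=shot("wrist","w19.png"); C=cloud(d,K,W); print("plate top",np.median(C[60:160,215:235,2]))
E
```

```text
{'time': 45.95, 'qpos': [-0.128, 0.3929, 1.6618, -0.0031, 1.0897, -0.0891], 'eef_pos': [0.6734, 0.0143, 0.0809], 'tcp_rot': [0.7202, 0.6938, -0.0019, -0.0002], 'contact_force': [0.0485, 0.0285, -3.1119], 'opening': 0.1704, 'finger_force': 108.0973}
plate top 0.0982941605475375
```

{"op": "carry_out", "data": {"deltas": [0,0,0.001,0,0,0,0,0,0.002,0,0,0,0,0,0.002,0,0,0]}}

```text
time: 46.38
eef_pos: [0.6736, 0.0144, 0.0805]
tcp_rot: [0.72, 0.694, -0.002, 0.0]
contact_force: [-3.7, 1.1, 5.5]
opening: 0.174
finger_force: 108.9
```

{"op": "carry_out", "data": {"deltas": [0,0,0,0,0,0,0,0,0,0,0,0,0,0,0,0,0,0], "grip": 45}}

```text
time: 46.75
eef_pos: [0.6733, 0.0142, 0.0785]
tcp_rot: [0.72, 0.694, -0.002, -0.0]
contact_force: [-0.5, -0.1, -0.2]
opening: 0.448
finger_force: 0.0
```

{"op": "carry_out", "data": {"deltas": [0,0,-0.03,0,0,0,0,0,-0.07,0,0,0,0,0,-0.12,0,0,0,0,0,-0.16,0,0,0,0,0,-0.16,0,0,0]}}

```text
time: 47.38
eef_pos: [0.6763, 0.0144, 0.2444]
tcp_rot: [0.72, 0.694, 0.001, 0.004]
contact_force: [-0.5, -0.2, 0.8]
opening: 0.45
finger_force: 0.0
```

```bash
python3 - <<'E'
from h import *
st(); p,d,K,W=shot("wrist","w20.png"); C=cloud(d,K,W)
for i in range(4): inblk(i,C,d)
m=(d>0)&(C[...,2]>.094)&(C[...,2]<.104); print("plate",rect(C,blk(.015,0),.12,0,.2,m),blk(.015,0))
q=C[m&(np.hypot(C[...,0]-.674,C[...,1]-.016)<.11)]; print(np.linalg.lstsq(np.c_[q[:,:2],np.ones(len(q))],q[:,2],rcond=None)[0])
p,d,K,W=shot("scene"); C=cloud(d,K,W)
for i in range(4): inblk(i,C,d)
print(rect(C,blk(.015,0),.12,.093,.103,d>0))
cv2.imwrite("pics/f.png",cv2.resize(p[120:300,110:430],None,fx=2.4,fy=2.4,interpolation=2)[:,:,::-1])
E
```

```text
{'time': 47.375, 'qpos': [-0.1273, 0.2549, 1.5278, -0.0028, 1.352, -0.0893], 'eef_pos': [0.6763, 0.0144, 0.2444], 'tcp_rot': [0.7202, 0.6938, 0.0011, 0.0036], 'contact_force': [-0.549, -0.21, 0.8019], 'opening': 0.4498, 'finger_force': 0.0}
bore 0 rear x -100.0 (home -100) y -1.4 z 79.2
bore 1 empty 0
bore 2 rear x -98.4 (home -100) y -2.0 z 80.1
bore 3 rear x -99.0 (home -100) y -2.5 z 81.0
plate [  674.5    15.    200.2    70.2    87.8    97.6 10081. ] [0.6743, 0.0158]
[ 0.00043588 -0.00070539  0.09737113]
bore 0 rear x -95.5 (home -100) y 2.7 z 82.1
bore 1 empty 0
bore 2 rear x -97.5 (home -100) y 1.4 z 81.6
bore 3 rear x -97.1 (home -100) y 1.6 z 82.2
[669.2  15.4 235.5  90.8  88.9  98.2 589. ]
```

View pics/f.png

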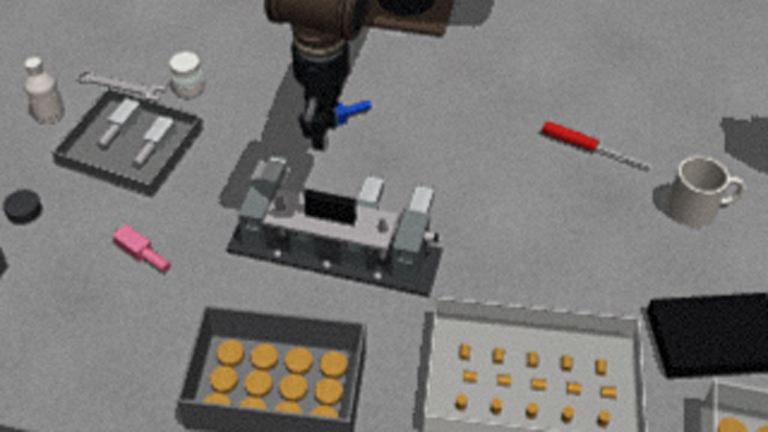

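The guard is level and seated to within 1 mm, three punches are home, and both worn ones are in the tray. Hand in.

```bash
python3 -c "
from plant import ctrl
print(ctrl.sign_off())"
```

```text
the job is handed in; nothing more can be done
None
```

I handed the job in: both worn punches are in the scrap tray, all three good punches are home in bores 0, 2 and 3, and the guard plate lies flat over both pins. The hand-in call gave no verdict; these results come from the last camera measurements.

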